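Set the sorter's dividers to equal gaps with a gauge block

TASK

Make the card sorter's three pockets equally wide with the wooden gauge block: starting at the fixed stop, push the block upright and fully down into one gap after the other, its flat face lying against the stop or the divider already set and its tapered face wedging the next divider away; before you lift it out, press its flat face lightly home sideways for a moment. Press gently everywhere, do not let a divider that is already set be pushed back, do not push the dividers with the fingers, and disturb nothing else. Finally stand the block upright on the table, clear of the sorter, and let go.

Things in the scene. Friction and masses are not known exactly. Their poses are not given: they have to be found in the camera images.
- rack: Card sorter, fixed to the table: dark wood base board 130 (x) x 250 (y) x 15 mm high; origin at the centre of its underside, z up. The stop and then the dividers stand in a row along its +y, all centred at x = 0. Each gap is to be 40 mm, the block's width: div1's centre belongs at y = -59 mm, div2's at -11, div3's at +37. A 20 mm ledge closes the +y end.
- stop: The fixed stop at the sorter's -y end: immovable upright wooden plate 60 (x) x 12 (y) x 70 mm tall on the base board; origin at the centre of its foot, axes as the sorter's; its face towards the dividers is 6 mm from its origin, at y = -103 mm of the sorter.
- div1: First sliding divider from the stop: aluminium plate 60 (x) x 8 (y) x 70 mm tall, origin at the centre of its foot, on top of the board, axes as the sorter's. Slides along the sorter's y only and stays where it is left; it takes about 7 N to move it either way. Starts 5 to 16 mm short of its place (too near the stop).
- div2: Second sliding divider from the stop: aluminium plate 60 (x) x 8 (y) x 70 mm tall, origin at the centre of its foot, on top of the board, axes as the sorter's. Slides along the sorter's y only and stays where it is left; it takes about 4.5 N to move it either way. Starts 5 to 16 mm short of its place (too near the stop).
- div3: Third sliding divider from the stop: aluminium plate 60 (x) x 8 (y) x 70 mm tall, origin at the centre of its foot, on top of the board, axes as the sorter's. Slides along the sorter's y only and stays where it is left; it takes about 2.5 N to move it either way. Starts 5 to 16 mm short of its place (too near the stop).
- gauge: Gauge block of light wood, loose, 0.15 to 0.3 kg, standing on the table; origin at the centre of its underside, z up. 96 (x) x 40 (y) mm, 80 mm tall without handle. Its -y face (y = -20 mm) is flat and upright. Its +y side tapers over the middle 76 mm of its length: 14 mm wide at the foot (y = -20 to -6), growing evenly to the full 40 mm at z = 46 mm, full width above.
- gauge_foot (a point): Middle of the block's underside (same point as its origin). Wood on board grips: with the block pressed down on the base board, a side push of a few newtons is lost in friction under its foot (coefficient about 0.6), so ease the downward load off (up to 3 mm off the board still counts as fully down) before feeling sideways for the stop or divider.
- gauge_grip (a point): Middle of the gauge block's handle, 105 mm above its foot; axes as the block's. Handle 50 (x) x 24 (y) mm, from 80 to 125 mm above the foot, gripped across its 24 mm. At each end of the block an untapered leg 10 (x) x 40 (y) mm, at x = 38 to 48 mm, reaches to the foot; with the block centred on the sorter's x = 0 the legs pass the 60 mm wide dividers with 8 mm to spare.
- cards: Bystander: bundle of paper cards 75 x 30 x 35 mm on the base board at the far (+y) end; origin at the centre of its underside. Leave alone.
- plainblock: Bystander: plain wooden building block 96 x 45 x 80 mm with no taper, legs or handle, standing near the gauge block; either may be the nearer to the robot. Origin at the centre of its underside.
- cups_a: Bystander: tall stack of upturned white cups, 72 mm across, 152 mm high; origin under its centre.
- cups_b: Bystander: low stack of upturned white cups, 72 mm across, 116 mm high; origin under its centre.
- bowl: Bystander: white bowl of wooden skewers, 150 mm across; origin under its centre.
- tape: Bystander: roll of clear tape lying flat, 90 mm across, 22 mm high; origin under its centre.
- glue: Bystander: glue bottle, 44 mm across, 120 mm high; origin under its centre.
- books: Bystander: two books lying stacked, 124 x 174 x 44 mm; origin under the centre.
There are look-alikes about, which are no part of the job. Leave any pink look-alike of the gauge alone.

How it is judged:
On the way, in this order (a step that is already met when the one before it is completed fails the run):
1. the gauge block stands upright, fully down on the base board between the fixed stop and the first divider, its flat face bearing on the stop (more than 1 N), and that gap is 40 mm within 2 mm (z of gauge in the frame of rack below 0.019 m and angle between gauge's own z axis and vertical below 0.08 rad and y of gauge in the frame of rack between -0.089 and -0.077 m and contact force between gauge and stop above 1 N and y of div1 in the frame of rack between -0.061 and -0.057 m), for 0.2 s.
2. the gauge block stands upright, fully down on the base board between the first and second dividers, its flat face bearing on the first divider (more than 1 N), and that gap is 40 mm within 2 mm (z of gauge in the frame of rack below 0.019 m and angle between gauge's own z axis and vertical below 0.08 rad and y of gauge in the frame of rack between -0.041 and -0.029 m and contact force between gauge and div1 above 1 N and y of div2 in the frame of div1 between 0.046 and 0.05 m), for 0.2 s.
3. the gauge block stands upright, fully down on the base board between the second and third dividers, its flat face bearing on the second divider (more than 1 N), and that gap is 40 mm within 2 mm (z of gauge in the frame of rack below 0.019 m and angle between gauge's own z axis and vertical below 0.08 rad and y of gauge in the frame of rack between 0.007 and 0.019 m and contact force between gauge and div2 above 1 N and y of div3 in the frame of div2 between 0.046 and 0.05 m), for 0.2 s.
At the end, for the whole second after the job is handed in: All three gaps (stop to first divider, first to second, second to third) measure 40 mm within 2 mm; the gauge block stands upright (within 0.1 rad) and at rest on the table, off the sorter and released; the cups, the glue bottle and the plain block still stand (y of div1 in the frame of rack between -0.061 and -0.057 m and y of div2 in the frame of div1 between 0.046 and 0.05 m and y of div3 in the frame of div2 between 0.046 and 0.05 m and height (world z) of gauge between -0.006 and 0.006 m and angle between gauge's own z axis and vertical below 0.1 rad and linear speed of gauge below 0.02 m/s and contact force between gauge and rack below 0.1 N and contact force between gauge and the fingers below 0.1 N and angle between each of cups_a, cups_b, glue, plainblock's own z axis and vertical below 0.3 rad); the robot touches nothing.
It fails at once if the gauge block presses on any part of the sorter with more than 40 N (contact force between gauge and rack above 40 N).
It fails at once if the fingers push a divider (more than 2 N) (contact force between the fingers and div1 above 2 N or contact force between the fingers and div2 above 2 N or contact force between the fingers and div3 above 2 N).
It fails at once if a bystander (cards, plain block, cups, bowl, tape, glue, books) is moved more than 20 mm (distance of any of cards, plainblock, cups_a, cups_b, bowl, tape, glue, books from where it was at the start of the episode above 0.02 m).
It also fails if it takes over 72 s, if anything falls off the work surface, if the arm or the gripper's body presses on something with over 40 N, if the wrist force passes 120 N, or if a joint passes its speed limit or range.

ROBOT

A 7-joint arm with a two-finger parallel gripper is mounted at the origin on the work surface. World frame = base frame: x ahead of the robot, y to its left, z up, the work surface at z = 0. Lengths are in m, angles in rad, forces in N, time in s.
With the tool pointing down it reaches from about 0.35 to 0.9 m from the base axis. Payload 7.2 kg.
Tool frame: the origin (TCP) lies at the very end of the fingers, on their centre line; the grasp point (between the pads) lies behind it (robot.grip_depth is the y of the grasp point in the tool frame, in m); y points along the fingers, x is the direction in which the jaws open and shut, and the axes are right-handed (so a half turn about y gives the same grasp; the last joint's range is limited). The gripper opens to 85 mm and grips with 20 to 120 N. Pads are 22 mm wide; open, the fingers measure 114 mm over their backs; the gripper's body (76 mm by 85 mm) begins 54 mm behind the grasp point. The pads swing forward as they close: fully open they stand 13 mm farther back than shut.
Start: joints at [1.251, 0.411, -0.013, 1.596, 0.006, 1.134, -0.082], TCP at [0.156, -0.605, 0.211] pointing down, gripper open.
Joint ranges: [-2.95, 2.95], [-0.29, 1.99], [-1.47, 1.44], [0.14, 2.54], [-1.03, 4.17], [0.13, 1.85], [-2.86, 2.86]. Speed limits (rad/s): [2.39, 2.39, 3.01, 3.01, 3.14, 3.14, 3.14].

INTERFACE

Orientations are given as a rotation vector (axis times angle).
In Python, from plant import sense, capture, robot gives the robot as it stands.
- The arm moves only by the tool jog_arm, never from a script. Its argument "plan" is a list that holds one entry, the list of rows, each a list of 7 numbers: the closure, from -1 (fully open) to 1 (shut), so that 0 is half open, then the shift along the tool's x, y, z in units of 0.5 m (1.0 is 0.5 m), then the turn, a rotation vector about the tool's x, y, z in units of pi/2 rad (1.0 is pi/2 rad). In form: [[[fingers, tx, ty, tz, wx, wy, wz], ...]]. A call has 1 to 5 rows; each row is the pose to reach, as a shift and turn from the pose commanded when the call began, along the tool's axes at that moment; what a row does not reach only later rows make up. A row lasts 1/10 s, in which the tool goes at most 50 mm and 8.59 degrees, less where a joint would pass 70% of its speed; a pose out of reach is approached as far as the arm can. A call with a number of a shift or a turn outside -1 to 1 is refused whole. A call with a gripper value outside its range is refused whole. The fingers move at their own pace and stop on an object; "squeeze" is the grip in N (left out, the last holds). Time passes only in rows, so rows that repeat a pose let the fingers close. It gives the time, the measured TCP pose, the force and the opening at its end, in the units of the state.
- sense(): the state, without advancing time (a new reading comes with each control period).
- capture(name): name is "scene" or "top"; returns a dict with "image" (400x640x3 uint8, blue, green, red), "mtx" (3x3 intrinsics, pixels), "camera_from_world" (4x4, takes a point from world to camera coordinates). Camera axes: x right, y up, looking along -z (the intrinsics and any distortion apply to the point x, -y, -z); pixel columns grow to the right and rows downward; lengths in m; the calibration is good to about 2 mm. A picture is of the moment at which its call begins. There is no depth.
- robot.close_job(): hands the job in, once; it reports no verdict.
The state is a dict: "t": time; "qpos": joint angles; "dq": joint speeds; "joint_torque": joint torques, N m; "eef_pos": TCP position; "eef_rot": TCP orientation; "ft_force": force on the tool from outside, world axes, zero at the start; "ft_torque": the same for the moment, N m; "gripper_width": opening from 0.0 (shut) to 1.0 (fully open).
Only numpy, scipy, OpenCV 4.12 (cv2) and the standard library are available. Lean on these libraries where they do the work, as an engineer would, in place of code of your own. Each camera call takes 0.05 s, during which the arm holds its last target. There are 200 camera calls.

## Working session

There is one attempt and no reset: what is moved stays moved. The work goes in short steps, Python scripts to look and compute and a tool call to move; the robot and the scene stay as the last step left them, time stands still between calls to the robot, and variables do not carry over. Pictures are saved under pics/ and viewed, on a budget of 10 in all, crops included, one or two more only if the job needs it, and the job is handed in when it is done.

Besides the shell and the picture viewer there is one more tool, called after "Emit:" in YAML: its name, and indented under it one key for each argument. jog_arm: Moves the arm, as the interface text tells. Its arguments: {"type":"object","properties":{"plan":{"type":"array"},"squeeze":{"type":"number"}},"required":["plan"]}

```bash
mkdir -p pics; ls
python3 - <<'E'
from plant import sense, capture, robot
import cv2
s=sense();print(s, robot.grip_depth)
for n in("scene","top"):
    c=capture(n);cv2.imwrite(f"pics/{n}0.png",c["image"]);print(c["mtx"],c["camera_from_world"], [k for k in c])
E
```

```text
pics
{'t': 0.0, 'qpos': array([ 1.25076114,  0.4119123 , -0.01272668,  1.59704791,  0.00562016,
        1.13427459, -0.08221038]), 'dq': array([-0.00171773,  0.00054568,  0.00016415, -0.00160936,  0.00130087,
       -0.00010148, -0.00012924]), 'joint_torque': array([-5.99642008e-04, -6.00623417e+01,  6.81446102e-01, -2.99419928e+01,
        1.36438455e-02,  1.07554696e-02,  8.21382514e-06]), 'eef_pos': array([ 0.15556835, -0.60479029,  0.2103437 ]), 'eef_rot': array([-1.31696703,  1.02265988, -1.02042091]), 'ft_force': array([ 0.68959816,  0.79512345, -1.22270343]), 'ft_torque': array([-0.0387285 ,  0.00584902, -0.02684853]), 'gripper_width': 0.9965687418397505} -0.0187
[[479.17278367   0.         314.56963338]
 [  0.         479.17278367 192.58600142]
 [  0.           0.           1.        ]] [[ 7.03367490e-01  7.10826048e-01  7.09180868e-04 -4.17198346e-01]
 [-4.81710380e-01  4.75921756e-01  7.35835303e-01  1.82146490e-01]
 [ 5.22713385e-01 -5.17904250e-01  6.77160176e-01 -1.78245236e+00]
 [ 0.00000000e+00  0.00000000e+00  0.00000000e+00  1.00000000e+00]] ['image', 'mtx', 'camera_from_world']
[[409.41761271   0.         314.7415287 ]
 [  0.         409.41761271 195.1416115 ]
 [  0.           0.           1.        ]] [[ 0.00680466 -0.99988159 -0.01380208  0.03167256]
 [ 0.9992953   0.00628987  0.03700465 -0.54169768]
 [-0.03691346 -0.01404416  0.99921977 -1.36062243]
 [ 0.          0.          0.          1.        ]] ['image', 'mtx', 'camera_from_world']
```

View pics/scene0.png

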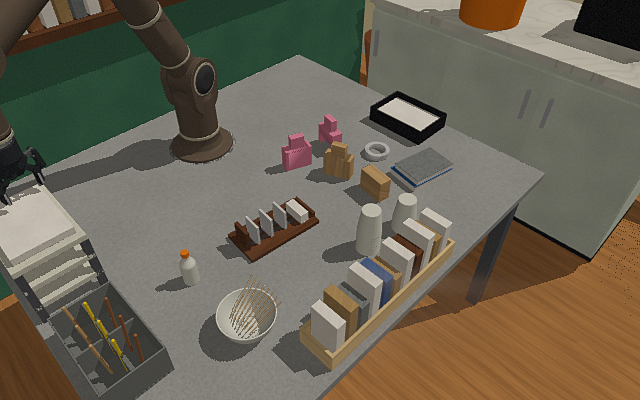

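View pics/top0.png

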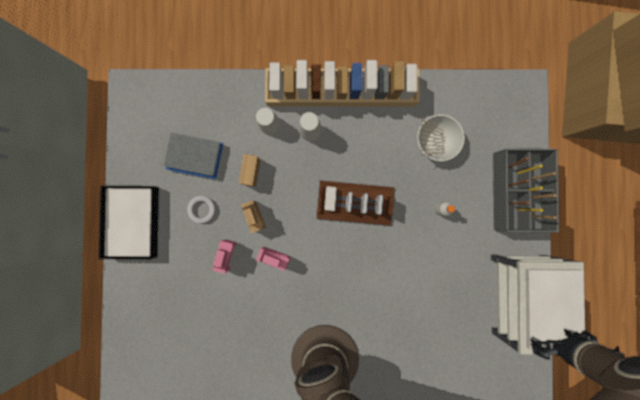

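Scene view: gauge is near (338,160), plain block at (375,182), pink look-alikes at (297,152) and (330,130), rack at (275,228) and glue at (190,268). Top view: gauge is at (252,217), rack at (356,203) with the stop on the right, so the rack's +y points left. Next, one enlarged composite of the gauge and rack.

Run:
```python
import cv2,numpy as np
s=cv2.imread("pics/scene0.png");t=cv2.imread("pics/top0.png")
f=lambda im,x,y,w,h:cv2.resize(im[y:y+h,x:x+w],(400,300),interpolation=cv2.INTER_CUBIC)
a=np.vstack([np.hstack([f(t,310,168,100,75),f(s,222,185,104,78)]),np.hstack([f(t,232,190,56,42),f(s,310,135,64,48)])])
cv2.imwrite("pics/comp.png",a)
```

```text
(no output)
```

View pics/comp.png

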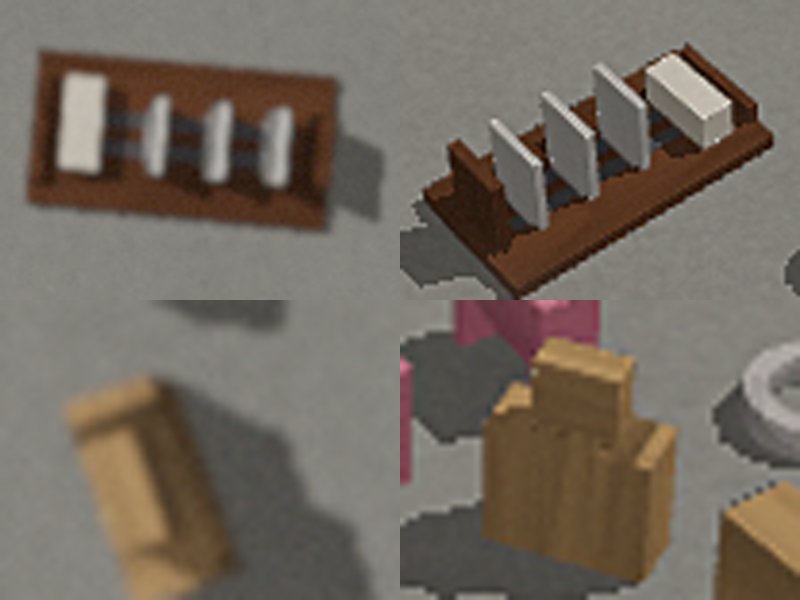

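The crops show the flat, unrecessed long face of the gauge towards the scene camera, so its -y points roughly along world (+0.5,-0.85). The rack corners and the stop (at the -y end) are also clear. I'll cast the corner pixels to world points.

```bash
cat > h.py <<'E'
import numpy as np,cv2
from plant import sense,capture,robot
from scipy.spatial.transform import Rotation as R
def ray(c,px,z):
    T=np.linalg.inv(c["camera_from_world"]);k=c["mtx"]
    d=np.array([(px[0]-k[0,2])/k[0,0],-(px[1]-k[1,2])/k[1,1],-1]);d=T[:3,:3]@d;o=T[:3,3]
    return o+d*(z-o[2])/d[2]
def proj(c,p):
    q=c["camera_from_world"]@np.r_[p,1];k=c["mtx"]
    return np.array([k[0,0]*q[0]/-q[2]+k[0,2],k[1,1]*-q[1]/-q[2]+k[1,2]])
E
python3 - <<'E'
from h import *
np.set_printoptions(precision=4,suppress=True)
T=capture("top");S=capture("scene")
tr=lambda p:(310+p[0]/4,168+p[1]/4)
sr=lambda p:(222+(p[0]-400)*.26,185+p[1]*.26)
tg=lambda p:(232+p[0]*.14,190+(p[1]-300)*.14)
sg=lambda p:(310+(p[0]-400)*.16,135+(p[1]-300)*.16)
q=np.array([ray(T,tr(p),.015)for p in[(38,50),(338,78),(330,230),(28,203)]])
print("rack",q[:,:2],q.mean(0));
for a,b in((1,0),(2,3)):
    d=q[b]-q[a];print(np.hypot(*d[:2]),np.degrees(np.arctan2(d[1],d[0]))-90)
# scene: base top corners  left, right, front
q=[ray(S,sr(p),.015) for p in[(425,190),(515,290),(772,135)]];print("scene rack",q)
for a,b in((1,2),):
    d=q[b]-q[a];print(np.hypot(*d[:2]),np.degrees(np.arctan2(d[1],d[0]))-90, (q[0]+q[2])/2)
# dark edges via mask for rack in top
im=cv2.cvtColor(T["image"],cv2.COLOR_BGR2HSV)
m=((im[...,1]>95)&((im[...,0]<15)|(im[...,0]>170))).astype(np.uint8);m[:160]=0;m[240:]=0;m[:,:305]=0;m[:,415:]=0
print(cv2.minAreaRect(cv2.findNonZero(m)))
for nm,pts,z in(("bot",[(487,540),(640,582)],0),("top80",[(485,420),(635,470),(677,430)],.08),("hand",[(535,358),(628,378),(635,358),(550,338)],.125)):
    q=[ray(S,sg(p),z) for p in pts];print(nm,np.array(q)[:,:2]);d=q[1]-q[0];print(np.hypot(*d[:2]),np.degrees(np.arctan2(d[1],d[0])))
q=np.array([ray(T,tg(p),.08) for p in[(65,402),(150,375),(235,560)]]);print("T80",q[:,:2])
q=np.array([ray(T,tg(p),.125) for p in[(80,430),(125,425),(170,540),(130,545)]]);print("Thand",q[:,:2],q.mean(0))
s=sense();print(R.from_rotvec(s["eef_rot"]).as_matrix())
E
```

```text
rack [[ 0.5903  0.0196]
 [ 0.5684 -0.2303]
 [ 0.4421 -0.2236]
 [ 0.4627  0.0271]] [ 0.5159 -0.1018  0.015 ]
0.2508411324790189 -5.010609370927142
0.25156688618924006 -4.695460062908737
scene rack [array([ 0.4466, -0.2156,  0.015 ]), array([ 0.5727, -0.229 ,  0.015 ]), array([0.5936, 0.0174, 0.015 ])]
0.24730814823459846 -4.850604616810159 [ 0.5201 -0.0991  0.015 ]
((355.4446105957031, 202.7872314453125), (74.63089752197266, 37.3624153137207), 5.389311790466309)
bot [[0.4375 0.1995]
 [0.5208 0.2336]]
0.09001796360215163 22.248815439186096
top80 [[0.4323 0.2016]
 [0.5176 0.2274]
 [0.5105 0.2685]]
0.08909942452228985 16.829790738423647
hand [[0.4538 0.2164]
 [0.4998 0.2384]
 [0.4907 0.2538]
 [0.4472 0.2348]]
0.050995159456628074 25.55156888275978
T80 [[0.5083 0.2685]
 [0.5206 0.2307]
 [0.4386 0.1918]]
Thand [[0.4957 0.2531]
 [0.498  0.2337]
 [0.4488 0.2137]
 [0.4465 0.2309]] [0.4723 0.2329 0.125 ]
[[ 0.2492 -0.0003  0.9685]
 [-0.9685  0.0009  0.2492]
 [-0.001  -1.     -0.0001]]
```

```bash
cat >> h.py <<'E'
def go(x,y,z,yaw):
    "shift/turn in jog units from the present pose to TCP (x,y,z), tool z at yaw deg, tool y down"
    s=sense();M=R.from_rotvec(s["eef_rot"]).as_matrix();a=np.radians(yaw)
    G=np.c_[[np.sin(a),-np.cos(a),0],[0,0,-1],[np.cos(a),np.sin(a),0]]
    print("t",round(s["t"],2),"tcp",s["eef_pos"].round(4),"F",s["ft_force"].round(2),"yaw",np.degrees(np.arctan2(M[1,2],M[0,2])).round(2))
    print("move",(M.T@(np.array([x,y,z])-s["eef_pos"])/.5).round(4),"turn",(R.from_matrix(M.T@G).as_rotvec()/(np.pi/2)).round(4))
RC=np.array([.518,-.100]);RY=-4.85
def rk(x,y):
    a=np.radians(RY);return RC+[x*np.cos(a)-y*np.sin(a),x*np.sin(a)+y*np.cos(a)]
E
python3 - <<'E'
from h import *
go(.36,-.19,.27,24);go(.473,.234,.27,24)
E
```

```text
t 0.2 tcp [ 0.1556 -0.605   0.2107] F [ 0.07 -0.47  0.49] yaw 14.43
move [-0.7021 -0.118   0.6027] turn [ 0.     -0.1064 -0.0006]
t 0.2 tcp [ 0.1556 -0.605   0.2107] F [ 0.07 -0.47  0.49] yaw 14.43
move [-1.4671 -0.1173  1.0329] turn [ 0.     -0.1064 -0.0006]
```

Emit:
jog_arm:
  plan:
    - [[-1,-0.35,-0.12,0.3,0,0,0],[-1,-0.35,-0.12,0.3,0,0,0],[-1,-0.35,-0.12,0.3,0,0,0],[-1,-0.35,-0.12,0.3,0,0,0],[-1,-0.35,-0.12,0.3,0,0,0]]

```text
t: 0.7
eef_pos: [0.2586, -0.3958, 0.272]
eef_rot: [-1.318, 1.02, -1.021]
ft_force: [0.5, -0.2, -0.1]
gripper_width: 0.996
```

Emit:
jog_arm:
  plan:
    - [[-1,-0.35,0,0.3,0,0,0],[-1,-0.35,0,0.3,0,0,0],[-1,-0.35,0,0.3,0,0,0],[-1,-0.35,0,0.3,0,0,0],[-1,-0.35,0,0.3,0,0,0]]

```text
t: 1.2
eef_pos: [0.3601, -0.1881, 0.2715]
eef_rot: [-1.319, 1.019, -1.02]
ft_force: [0.5, -0.9, 0.1]
gripper_width: 1.003
```

Emit:
jog_arm:
  plan:
    - [[-1,-0.38,0,0.21,0,0,0],[-1,-0.38,0,0.21,0,0,0],[-1,-0.38,0,0.21,0,0,0],[-1,-0.38,0,0.21,0,0,0],[-1,-0.38,0,0.21,0,0,0]]

```text
t: 1.7
eef_pos: [0.4138, 0.0236, 0.2717]
eef_rot: [-1.318, 1.017, -1.017]
ft_force: [-0.3, -0.2, 0.8]
gripper_width: 1.001
```

```bash
python3 -c "
from h import *
go(.473,.234,.27,24)"
```

```text
t 1.7 tcp [0.4138 0.0236 0.2717] F [-0.3  -0.2   0.78] yaw 14.76
move [-0.3767  0.004   0.2216] turn [-0.0011 -0.1027 -0.0005]
```

Emit:
jog_arm:
  plan:
    - [[-1,-0.38,0,0.22,0,-0.103,0],[-1,-0.38,0,0.22,0,-0.103,0],[-1,-0.38,0,0.22,0,-0.103,0],[-1,-0.38,0,0.22,0,-0.103,0],[-1,-0.38,0,0.22,0,-0.103,0]]

```text
t: 2.2
eef_pos: [0.4724, 0.2349, 0.2711]
eef_rot: [-1.376, 0.898, -0.894]
ft_force: [-0.9, -0.0, 1.0]
gripper_width: 0.997
```

Emit:
jog_arm:
  plan:
    - [[-1,0,0.1,0,0,0,0],[-1,0,0.15,0,0,0,0],[-1,0,0.15,0,0,0,0]]

```text
t: 2.5
eef_pos: [0.4705, 0.2287, 0.1927]
eef_rot: [-1.383, 0.903, -0.897]
ft_force: [1.1, -0.4, 0.6]
gripper_width: 0.997
```

```bash
python3 -c "
from h import *
go(.473,.234,.09,24)
c=capture('scene');a=c['image'][70:220,250:450];c=capture('top');b=c['image'][130:280,180:380]
cv2.imwrite('pics/g1.png',cv2.resize(np.vstack([a,b]),None,fx=2,fy=2,interpolation=2))"
```

```text
t 2.5 tcp [0.4705 0.2287 0.1927] F [ 1.14 -0.37  0.61] yaw 23.73
move [-0.0077  0.2054  0.0103] turn [ 0.0043 -0.003  -0.0001]
```

View pics/g1.png

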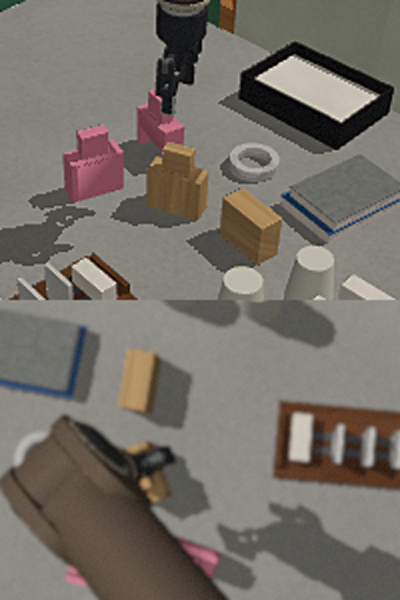

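Gripper is centred over the gauge at about (175,170) in the scene half, clear of the pinks and the plain block. Descend and grip.

Emit:
jog_arm:
  plan:
    - [[-1,0,0.07,0,0,0,0],[-1,0,0.14,0,0,0,0],[-1,0,0.2,0,0,0,0],[-1,0,0.2,0,0,0,0],[-1,0,0.2,0,0,0,0]]

```text
t: 3.1
eef_pos: [0.4736, 0.2306, 0.0981]
eef_rot: [-1.375, 0.899, -0.9]
ft_force: [0.7, -0.6, 0.8]
gripper_width: 1.002
```

Emit:
jog_arm:
  plan:
    - [[1,0,0,0,0,0,0],[1,0,0,0,0,0,0],[1,0,0,0,0,0,0],[1,0,0,0,0,0,0],[1,0,0,0,0,0,0]]
  squeeze: 50

```text
t: 3.6
eef_pos: [0.4729, 0.2305, 0.097]
eef_rot: [-1.376, 0.899, -0.9]
ft_force: [-1.4, -1.0, 5.9]
gripper_width: 0.263
```

Emit:
jog_arm:
  plan:
    - [[1,0,0,0,0,0,0],[1,0,0,0,0,0,0],[1,0,0,0,0,0,0],[1,0,0,0,0,0,0],[1,0,0,0,0,0,0]]

```text
t: 4.1
eef_pos: [0.4729, 0.2305, 0.097]
eef_rot: [-1.376, 0.899, -0.9]
ft_force: [-1.2, -0.4, 6.6]
gripper_width: 0.26
```

```bash
python3 -c "
from h import *
go(.473,.234,.09,24)"
```

```text
t 4.1 tcp [0.4729 0.2305 0.097 ] F [-1.23 -0.4   6.64] yaw 23.71
move [-0.0063  0.0141  0.003 ] turn [-0.0007 -0.0032 -0.    ]
```

Emit:
jog_arm:
  plan:
    - [[1,0,-0.02,0,0,0,0],[1,0,-0.12,0,0,0,0],[1,0,-0.22,0,0,0,0],[1,0,-0.32,0,0,0,0],[1,0,-0.32,0,0,0,0]]

```text
t: 4.6
eef_pos: [0.4749, 0.2324, 0.2632]
eef_rot: [-1.368, 0.893, -0.903]
ft_force: [1.0, 0.7, -3.2]
gripper_width: 0.258
```

```bash
python3 -c "
from h import *
p=rk(0,-.079);print(p);go(*p,.25,RY)"
```

```text
[ 0.51132075 -0.17871714]
t 4.6 tcp [0.4749 0.2324 0.2632] F [ 1.02  0.71 -3.24] yaw 23.72
move [ 0.7821  0.0235 -0.2644] turn [-0.0066  0.3174 -0.0017]
```

Emit:
jog_arm:
  plan:
    - [[1,0.08,0,-0.03,0,0.08,0],[1,0.16,0,-0.06,0,0.16,0],[1,0.25,0,-0.09,0,0.24,0],[1,0.34,0,-0.12,0,0.318,0],[1,0.4,0,-0.13,0,0.318,0]]

```text
t: 5.1
eef_pos: [0.4924, 0.0165, 0.2557]
eef_rot: [-1.166, 1.278, -1.278]
ft_force: [0.3, 0.1, -2.1]
gripper_width: 0.264
```

```bash
python3 -c "
from h import *
p=rk(0,-.079);go(*p,.25,RY)"
```

```text
t 5.1 tcp [0.4924 0.0165 0.2557] F [ 0.35  0.15 -2.07] yaw -5.35
move [0.3852 0.012  0.0741] turn [ 0.0009 -0.0056  0.0013]
```

Emit:
jog_arm:
  plan:
    - [[1,0.1,0,0.02,0,-0.006,0],[1,0.19,0,0.04,0,-0.006,0],[1,0.28,0,0.06,0,-0.006,0],[1,0.37,0,0.074,0,-0.006,0],[1,0.382,0,0.074,0,-0.006,0]]

```text
t: 5.6
eef_pos: [0.5124, -0.18, 0.2549]
eef_rot: [-1.171, 1.272, -1.272]
ft_force: [-0.9, 1.5, -3.0]
gripper_width: 0.258
```

Emit:
jog_arm:
  plan:
    - [[1,0,0.03,0,0,0,0],[1,0,0.06,0,0,0,0],[1,0,0.06,0,0,0,0],[1,0,0.06,0,0,0,0]]

```text
t: 6.0
eef_pos: [0.5135, -0.1724, 0.226]
eef_rot: [-1.173, 1.266, -1.264]
ft_force: [0.2, -0.8, -2.0]
gripper_width: 0.267
```

```bash
python3 -c "
from h import *
p=rk(0,-.079);go(*p,.195,RY)
c=capture('scene');a=c['image'][130:260,210:340];c2=capture('top');b=c2['image'][150:250,290:420]
print(proj(c,np.r_[p,.098]),proj(c2,np.r_[p,.098]))
cv2.imwrite('pics/r1.png',cv2.resize(np.vstack([a,b]),None,fx=2.6,fy=2.6,interpolation=2))"
```

```text
t 6.0 tcp [ 0.5135 -0.1724  0.226 ] F [ 0.2  -0.79 -2.  ] yaw -4.36
move [ 0.0129  0.062  -0.0033] turn [ 0.0008  0.0054 -0.0003]
[249.37805858 219.82777465] [382.75950393 204.17936855]
```

View pics/r1.png

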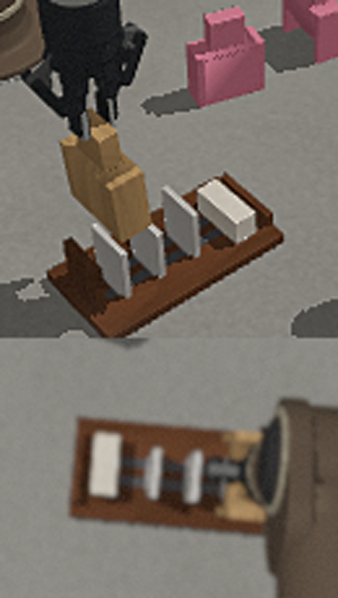

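The gauge is held over the stop end, at about (105,190) in the scene half. Its flat face looks towards the stop, and the rack is undisturbed. Settle and measure.

Emit:
jog_arm:
  plan:
    - [[1,0,0,0,0,0,0],[1,0,0,0,0,0,0],[1,0,0,0,0,0,0]]

```text
t: 6.4
eef_pos: [0.514, -0.1727, 0.2265]
eef_rot: [-1.172, 1.265, -1.266]
ft_force: [0.2, -0.3, -3.7]
gripper_width: 0.26
```

```bash
python3 -c "
from h import *
p=rk(0,-.079);go(*p,.195,RY)
# edge check: gauge foot vs stop in scene
S=capture('scene');cv2.imwrite('pics/raw1.png',S['image'])
for y in(-.103,-.099):
  for x in(-.03,.03): print(y,x,proj(S,np.r_[rk(x,y),.085]).round(1))
print([proj(S,np.r_[rk(.03,y),.085]).round(1) for y in(-.06,-.012,.036)])
im=S['image'].astype(int);b=(im.min(2)>150).astype(np.uint8);b[:,320:]=0;b[:180]=0;b[260:]=0;b[:,:235]=0
n,l,st,ce=cv2.connectedComponentsWithStats(b);print(st[1:][st[1:,4]>20])
"
```

```text
t 6.4 tcp [ 0.514  -0.1727  0.2265] F [ 0.2  -0.34 -3.71] yaw -4.38
move [ 0.0123  0.063  -0.0045] turn [-0.0003  0.0052  0.0002]
-0.103 -0.03 [236.9 221.1]
-0.103 0.03 [248.7 233. ]
-0.099 -0.03 [238.1 220.4]
-0.099 0.03 [249.9 232.3]
[array([261.4, 225.8]), array([275., 218.]), array([288.3, 210.5])]
[[286 199  22  17 160]
 [272 201  14  12  32]
 [246 216  13  12  35]]
```

Emit:
jog_arm:
  plan:
    - [[1,0.013,0.03,-0.004,0,0.005,0],[1,0.013,0.06,-0.004,0,0.005,0],[1,0.013,0.065,-0.004,0,0.005,0],[1,0.013,0.065,-0.004,0,0.005,0],[1,0.013,0.065,-0.004,0,0.005,0]]

```text
t: 6.95
eef_pos: [0.512, -0.1789, 0.1944]
eef_rot: [-1.168, 1.27, -1.271]
ft_force: [-0.1, 0.3, -3.0]
gripper_width: 0.261
```

Emit:
jog_arm:
  plan:
    - [[1,0,0,0,0,0,0],[1,0,0.01,0,0,0,0],[1,0,0.02,0,0,0,0],[1,0,0.03,0,0,0,0],[1,0,0.03,0,0,0,0]]

```text
t: 7.45
eef_pos: [0.5108, -0.1789, 0.1777]
eef_rot: [-1.169, 1.272, -1.27]
ft_force: [1.0, -0.7, -3.1]
gripper_width: 0.26
```

```bash
python3 -c "
from h import *
p=rk(0,-.079);go(*p,.17,RY)
c=capture('scene');a=c['image'][170:260,225:325];cv2.imwrite('pics/r2.png',cv2.resize(a,None,fx=6,fy=6,interpolation=2))"
```

```text
t 7.45 tcp [ 0.5108 -0.1789  0.1777] F [ 1.   -0.69 -3.07] yaw -4.83
move [-0.0005  0.0153  0.001 ] turn [ 0.001   0.0002 -0.0003]
```

View pics/r2.png

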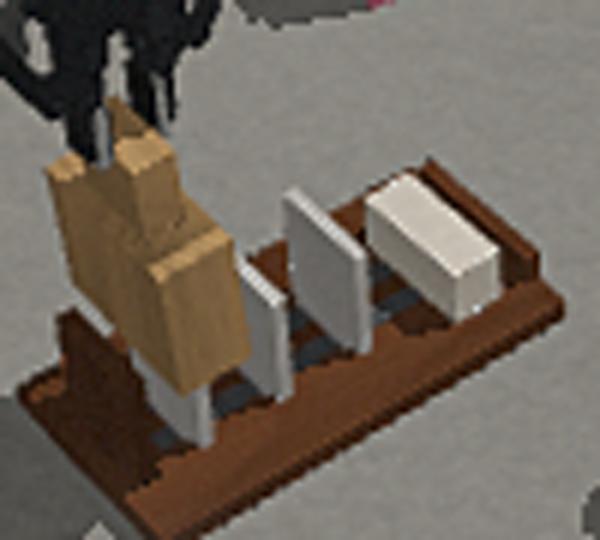

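The block's foot has just entered between the stop (left, ~(75,350)) and div1 (~(200,420)). The legs pass clear and there is no contact force. Lower a little more, then feel for the stop.

Emit:
jog_arm:
  plan:
    - [[1,0,0.01,0,0,0,0],[1,0,0.018,0,0,0,0],[1,0,0.018,0,0,0,0]]

```text
t: 7.8
eef_pos: [0.5113, -0.1805, 0.1695]
eef_rot: [-1.169, 1.271, -1.273]
ft_force: [0.8, -4.1, -1.8]
gripper_width: 0.262
```

Emit:
jog_arm:
  plan:
    - [[1,0.002,0,0,0,0,0],[1,0.004,0,0,0,0,0],[1,0.004,0,0,0,0,0]]

```text
t: 8.1
eef_pos: [0.5111, -0.1811, 0.1696]
eef_rot: [-1.168, 1.272, -1.271]
ft_force: [0.1, -3.5, -3.0]
gripper_width: 0.261
```

Emit:
jog_arm:
  plan:
    - [[1,0.002,0,0,0,0,0],[1,0.002,0,0,0,0,0],[1,0.002,0,0,0,0,0]]

```text
t: 8.4
eef_pos: [0.5112, -0.1817, 0.1696]
eef_rot: [-1.168, 1.271, -1.271]
ft_force: [-0.4, -1.7, -2.3]
gripper_width: 0.263
```

Emit:
jog_arm:
  plan:
    - [[1,0.002,0,0,0,0,0],[1,0.002,0,0,0,0,0],[1,0.002,0,0,0,0,0]]

```text
t: 8.7
eef_pos: [0.5112, -0.1826, 0.1697]
eef_rot: [-1.168, 1.271, -1.271]
ft_force: [-0.4, -0.2, -2.7]
gripper_width: 0.263
```

Emit:
jog_arm:
  plan:
    - [[1,0.002,0,0,0,0,0],[1,0.002,0,0,0,0,0],[1,0.002,0,0,0,0,0]]

```text
t: 9.0
eef_pos: [0.511, -0.184, 0.1697]
eef_rot: [-1.168, 1.271, -1.271]
ft_force: [-0.1, 0.1, -3.4]
gripper_width: 0.258
```

Emit:
jog_arm:
  plan:
    - [[1,0.002,0,0,0,0,0],[1,0.002,0,0,0,0,0],[1,0.002,0,0,0,0,0]]

```text
t: 9.3
eef_pos: [0.5109, -0.1851, 0.1697]
eef_rot: [-1.168, 1.271, -1.271]
ft_force: [0.6, -0.4, -3.1]
gripper_width: 0.268
```

Emit:
jog_arm:
  plan:
    - [[1,0.002,0,0,0,0,0],[1,0.002,0,0,0,0,0],[1,0.002,0,0,0,0,0]]

```text
t: 9.6
eef_pos: [0.5108, -0.1861, 0.1697]
eef_rot: [-1.168, 1.271, -1.271]
ft_force: [0.7, 0.3, -2.8]
gripper_width: 0.262
```

Emit:
jog_arm:
  plan:
    - [[1,0.002,0,0,0,0,0],[1,0.002,0,0,0,0,0],[1,0.002,0,0,0,0,0]]

```text
t: 9.9
eef_pos: [0.5108, -0.1868, 0.1697]
eef_rot: [-1.168, 1.271, -1.271]
ft_force: [-0.0, 0.6, -1.4]
gripper_width: 0.26
```

Emit:
jog_arm:
  plan:
    - [[1,0.002,0,0,0,0,0],[1,0.002,0,0,0,0,0],[1,0.002,0,0,0,0,0]]

```text
t: 10.2
eef_pos: [0.5108, -0.1875, 0.1698]
eef_rot: [-1.168, 1.271, -1.27]
ft_force: [0.3, 3.3, -1.0]
gripper_width: 0.261
```

Contact with the stop at TCP y ≈ -0.187. Now push down, watching the force.

Emit:
jog_arm:
  plan:
    - [[1,0,0.008,0,0,0,0],[1,0,0.016,0,0,0,0],[1,0,0.024,0,0,0,0],[1,0,0.032,0,0,0,0],[1,0,0.04,0,0,0,0]]

```text
t: 10.7
eef_pos: [0.5127, -0.1874, 0.1514]
eef_rot: [-1.166, 1.267, -1.272]
ft_force: [-0.6, 6.7, 14.6]
gripper_width: 0.261
```

Emit:
jog_arm:
  plan:
    - [[1,0,0.008,0,0,0,0],[1,0,0.016,0,0,0,0],[1,0,0.024,0,0,0,0],[1,0,0.032,0,0,0,0],[1,0,0.032,0,0,0,0]]

```text
t: 11.2
eef_pos: [0.513, -0.1864, 0.135]
eef_rot: [-1.165, 1.267, -1.271]
ft_force: [2.8, 6.9, 8.2]
gripper_width: 0.262
```

```bash
python3 -c "
from h import *
p=rk(0,-.087);go(*p,.114,RY)"
```

```text
t 11.2 tcp [ 0.513  -0.1864  0.135 ] F [2.75 6.93 8.19] yaw -4.72
move [ 0.001   0.042  -0.0048] turn [-0.0027  0.0015 -0.0007]
```

Emit:
jog_arm:
  plan:
    - [[1,-0.002,0.008,-0.002,0,0,0],[1,-0.003,0.016,-0.003,0,0,0],[1,-0.003,0.024,-0.004,0,0,0],[1,-0.003,0.03,-0.004,0,0,0],[1,-0.003,0.03,-0.004,0,0,0]]

```text
t: 11.7
eef_pos: [0.511, -0.1846, 0.1195]
eef_rot: [-1.166, 1.267, -1.27]
ft_force: [2.2, 7.3, 4.8]
gripper_width: 0.264
```

Emit:
jog_arm:
  plan:
    - [[1,0,0.004,0,0,0,0],[1,0,0.004,0,0,0,0],[1,0,0.004,0,0,0,0]]

```text
t: 12.0
eef_pos: [0.5112, -0.1845, 0.1178]
eef_rot: [-1.165, 1.267, -1.27]
ft_force: [3.0, 7.8, 7.7]
gripper_width: 0.259
```

```bash
python3 -c "
from h import *
p=rk(0,-.087);go(*p,.114,RY)"
```

```text
t 12.0 tcp [ 0.5112 -0.1845  0.1178] F [2.96 7.82 7.67] yaw -4.69
move [ 0.0044  0.0075 -0.0007] turn [-0.0027  0.0018 -0.0008]
```

Emit:
jog_arm:
  plan:
    - [[1,-0.002,0.004,0,0,0,0],[1,-0.004,0.006,0,0,0,0],[1,-0.004,0.006,0,0,0,0],[1,-0.004,0.006,0,0,0,0]]

```text
t: 12.4
eef_pos: [0.5109, -0.1839, 0.1146]
eef_rot: [-1.166, 1.267, -1.272]
ft_force: [1.5, 6.0, 5.8]
gripper_width: 0.259
```

```bash
python3 -c "
from h import *
p=rk(0,-.087);go(*p,.114,RY)
c=capture('scene');a=c['image'][170:260,225:325];b=capture('top')['image'][160:250,310:410];cv2.imwrite('pics/r3.png',cv2.resize(np.hstack([a,b]),None,fx=4,fy=6,interpolation=2) if 0 else cv2.resize(np.hstack([a,b]),None,fx=4,fy=4,interpolation=2))"
```

```text
t 12.4 tcp [ 0.5109 -0.1839  0.1146] F [1.55 6.03 5.79] yaw -4.73
move [ 0.0057  0.0013 -0.    ] turn [-0.0024  0.0013  0.0001]
```

View pics/r3.png

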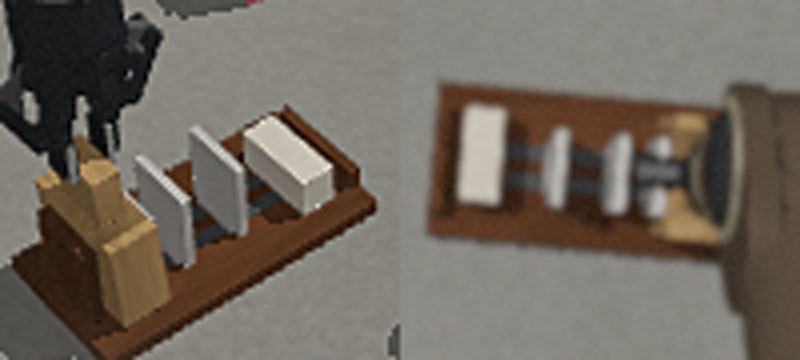

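Block is down between the stop and div1 (left half, ~(130,240)). The side load is still a bit high, so I'll ease it and check for the board.

Emit:
jog_arm:
  plan:
    - [[1,-0.002,0,0,0,0,0],[1,-0.003,0.001,0,0,0,0],[1,-0.003,0.002,0,0,0,0],[1,-0.003,0.002,0,0,0,0]]

```text
t: 12.9
eef_pos: [0.5104, -0.1835, 0.1134]
eef_rot: [-1.167, 1.268, -1.273]
ft_force: [2.4, 2.1, 4.3]
gripper_width: 0.263
```

Emit:
jog_arm:
  plan:
    - [[1,0,0.002,0,0,0,0],[1,0,0.002,0,0,0,0],[1,0,0.002,0,0,0,0]]

```text
t: 13.2
eef_pos: [0.5108, -0.1834, 0.1128]
eef_rot: [-1.167, 1.267, -1.273]
ft_force: [2.0, 2.4, 7.8]
gripper_width: 0.265
```

Emit:
jog_arm:
  plan:
    - [[1,0,0.002,0,0,0,0],[1,0,0.002,0,0,0,0],[1,0,0.002,0,0,0,0]]

```text
t: 13.5
eef_pos: [0.5114, -0.1834, 0.1125]
eef_rot: [-1.166, 1.266, -1.274]
ft_force: [1.3, 3.2, 12.1]
gripper_width: 0.258
```

Emit:
jog_arm:
  plan:
    - [[1,0,-0.004,0,0,0,0],[1,0,-0.006,0,0,0,0],[1,0,-0.006,0,0,0,0]]

```text
t: 13.8
eef_pos: [0.5096, -0.1833, 0.1134]
eef_rot: [-1.168, 1.27, -1.272]
ft_force: [3.9, 2.3, -2.6]
gripper_width: 0.255
```

Emit:
jog_arm:
  plan:
    - [[1,0.002,0,0,0,0,0],[1,0.003,0,0,0,0,0],[1,0.003,0,0,0,0,0],[1,0.003,0,0,0,0,0],[1,0.003,0,0,0,0,0]]

```text
t: 14.3
eef_pos: [0.5095, -0.1836, 0.1134]
eef_rot: [-1.167, 1.27, -1.27]
ft_force: [3.8, 4.7, -2.1]
gripper_width: 0.258
```

```bash
python3 -c "
from h import *
p=rk(0,-.083);go(*p,.114,RY)"
```

```text
t 14.3 tcp [ 0.5095 -0.1836  0.1134] F [ 3.8   4.67 -2.15] yaw -4.78
move [-0.0019 -0.0012  0.0027] turn [-0.0005  0.0008 -0.0006]
```

Emit:
jog_arm:
  plan:
    - [[1,-0.002,0,0,0,0,0],[1,-0.002,-0.01,0,0,0,0],[1,-0.002,-0.025,0,0,0,0],[1,-0.002,-0.045,0,0,0,0],[1,-0.002,-0.07,0,0,0,0]]

```text
t: 14.8
eef_pos: [0.5082, -0.1839, 0.1494]
eef_rot: [-1.169, 1.273, -1.271]
ft_force: [-1.2, 0.0, -2.8]
gripper_width: 0.257
```

Emit:
jog_arm:
  plan:
    - [[1,0,-0.03,0,0,0,0],[1,0,-0.06,0,0,0,0],[1,0,-0.09,0,0,0,0],[1,0,-0.12,0,0,0,0],[1,0,-0.12,0,0,0,0]]

```text
t: 15.3
eef_pos: [0.5102, -0.184, 0.2117]
eef_rot: [-1.166, 1.268, -1.275]
ft_force: [0.7, 0.3, -3.6]
gripper_width: 0.263
```

```bash
python3 -c "
from h import *
p=rk(0,-.083+.048+.002);go(*p,.2,RY)
S=capture('scene');cv2.imwrite('pics/raw2.png',S['image'])
np.save('/tmp/S2.npy',S['image'])
"
```

```text
t 15.3 tcp [ 0.5102 -0.184   0.2117] F [ 0.75  0.26 -3.61] yaw -4.87
move [-0.1028  0.0233  0.0012] turn [-0.0026 -0.0002  0.0011]
```

Emit:
jog_arm:
  plan:
    - [[1,-0.06,0,0.001,0,0,0],[1,-0.102,0,0.001,0,0,0],[1,-0.102,0.02,0.001,0,0,0],[1,-0.102,0.035,0.001,0,0,0],[1,-0.102,0.035,0.001,0,0,0]]

```text
t: 15.85
eef_pos: [0.5125, -0.1335, 0.1894]
eef_rot: [-1.17, 1.274, -1.27]
ft_force: [-0.2, -0.5, -3.6]
gripper_width: 0.263
```

```bash
python3 -c "
from h import *
p=rk(0,-.0330);go(*p,.178,RY)
c=capture('scene');a=c['image'][170:260,225:325];b=capture('top')['image'][160:250,310:410];cv2.imwrite('pics/r4.png',cv2.resize(np.hstack([a,b]),None,fx=4,fy=4,interpolation=2))
o=cv2.imread('pics/raw2.png')
"
```

```text
t 15.85 tcp [ 0.5125 -0.1335  0.1894] F [-0.17 -0.53 -3.6 ] yaw -4.89
move [-0.0018  0.0228  0.0054] turn [ 0.002  -0.0005  0.0001]
```

View pics/r4.png

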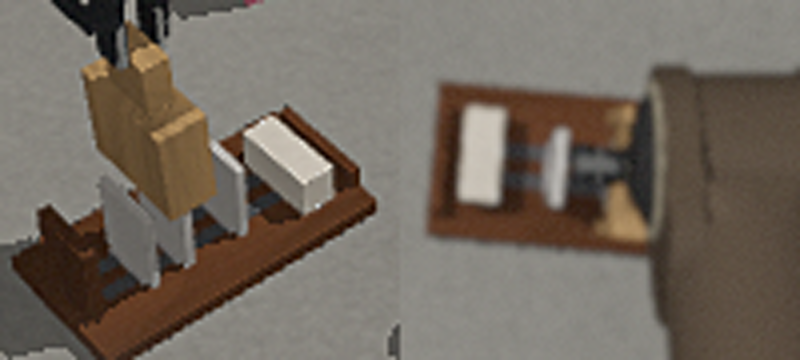

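The block is over gap 2 between div1 (left half, ~(130,240)) and div2 (~(180,235)), and div1 has stayed in place. Lower it, move gently against div1, then wedge.

Emit:
jog_arm:
  plan:
    - [[1,-0.002,0.01,0.005,0,0,0],[1,-0.002,0.02,0.005,0,0,0],[1,-0.002,0.024,0.005,0,0,0],[1,-0.002,0.024,0.005,0,0,0]]

```text
t: 16.35
eef_pos: [0.5161, -0.1318, 0.1787]
eef_rot: [-1.169, 1.272, -1.271]
ft_force: [-0.2, 0.2, -3.0]
gripper_width: 0.264
```

Emit:
jog_arm:
  plan:
    - [[1,0.002,0,0,0,0,0],[1,0.004,0,0,0,0,0],[1,0.004,0,0,0,0,0]]

```text
t: 16.65
eef_pos: [0.5163, -0.1341, 0.1794]
eef_rot: [-1.168, 1.271, -1.272]
ft_force: [0.1, -0.3, -2.1]
gripper_width: 0.26
```

```bash
python3 -c "
from h import *
p=rk(0,-.0355);go(*p,.178,RY)
c=capture('scene')
for y in(-.063,-.055):print(proj(c,np.r_[rk(.03,y),.015]).round(1),proj(c,np.r_[rk(.03,y),.06]).round(1))
g=c['image'].min(2)
for r in(224,228,232,236,240):print(r,g[r,248:280])
"
```

```text
t 16.65 tcp [ 0.5163 -0.1341  0.1794] F [ 0.12 -0.29 -2.1 ] yaw -4.85
move [ 0.0027  0.0028 -0.0025] turn [-0.0002  0.      0.0002]
[262.3 242.7] [261.1 232.3]
[264.5 241.4] [263.4 231. ]
224 [ 27  27  19 104 102  99  97  96  99  96  95 101 104 107 107  90  71  41
  45  39  55  61  55  59  61  59  64  44  18  13  58 102]
228 [ 21  16   8  57 104  98  98  97  95  95  99  96  97 103 100 105 100  98
  99 100  71  71  90 129 130  64  26  42  45  44  42  43]
232 [ 18   8  15  10  77 105 103  99  99  97  96  96  97  92  99 104  34  48
  96  98 100  98  95 106 124  95  35  33  35  35  35  37]
236 [ 22  31  43  43  46  44  30  34  95 100  96  98  98  94 102 102  93  43
  34  15  18  28  15 143  92  41  29  34  32  35  35  33]
240 [ 19  16  21  14  19  35  45  47  46  43  43  33 100 103 101 106 107  35
  34  36  37  36  35  33  31  32  35  35  33  32  31  33]
```

Emit:
jog_arm:
  plan:
    - [[1,0.002,0.004,-0.002,0,0,0],[1,0.002,0.012,-0.002,0,0,0],[1,0.002,0.02,-0.002,0,0,0],[1,0.002,0.028,-0.002,0,0,0],[1,0.002,0.028,-0.002,0,0,0]]

```text
t: 17.2
eef_pos: [0.5148, -0.1358, 0.1647]
eef_rot: [-1.169, 1.271, -1.272]
ft_force: [0.6, -3.4, -3.4]
gripper_width: 0.258
```

Emit:
jog_arm:
  plan:
    - [[1,0,0.006,0,0,0,0],[1,0,0.012,0,0,0,0],[1,0,0.018,0,0,0,0],[1,0,0.024,0,0,0,0],[1,0,0.024,0,0,0,0]]

```text
t: 17.7
eef_pos: [0.515, -0.1348, 0.1527]
eef_rot: [-1.168, 1.272, -1.271]
ft_force: [0.2, -4.1, -0.8]
gripper_width: 0.262
```

Emit:
jog_arm:
  plan:
    - [[1,0.002,0,0,0,0,0],[1,0.003,0,0,0,0,0],[1,0.003,0,0,0,0,0]]

```text
t: 18.0
eef_pos: [0.5148, -0.1355, 0.1528]
eef_rot: [-1.168, 1.272, -1.27]
ft_force: [-0.5, -2.3, -2.5]
gripper_width: 0.26
```

Emit:
jog_arm:
  plan:
    - [[1,0.001,0.006,0,0,0,0],[1,0.001,0.012,0,0,0,0],[1,0.001,0.012,0,0,0,0]]

```text
t: 18.3
eef_pos: [0.5153, -0.1363, 0.1472]
eef_rot: [-1.168, 1.27, -1.271]
ft_force: [-0.2, -1.4, 1.0]
gripper_width: 0.26
```

Emit:
jog_arm:
  plan:
    - [[1,0,0.006,0,0,0,0],[1,0,0.012,0,0,0,0],[1,0,0.018,0,0,0,0],[1,0,0.018,0,0,0,0]]

```text
t: 18.7
eef_pos: [0.5154, -0.1361, 0.1381]
eef_rot: [-1.167, 1.27, -1.27]
ft_force: [1.4, 0.6, 0.5]
gripper_width: 0.259
```

Emit:
jog_arm:
  plan:
    - [[1,0,0.006,0,0,0,0],[1,0,0.012,0,0,0,0],[1,0,0.018,0,0,0,0],[1,0,0.018,0,0,0,0]]

```text
t: 19.1
eef_pos: [0.5151, -0.1359, 0.1287]
eef_rot: [-1.168, 1.271, -1.27]
ft_force: [1.8, 2.4, -1.9]
gripper_width: 0.261
```

Emit:
jog_arm:
  plan:
    - [[1,-0.003,0.006,0,0,0,0],[1,-0.003,0.012,0,0,0,0],[1,-0.003,0.018,0,0,0,0],[1,-0.003,0.018,0,0,0,0]]

```text
t: 19.5
eef_pos: [0.5149, -0.135, 0.1196]
eef_rot: [-1.168, 1.272, -1.27]
ft_force: [2.4, 0.8, -3.8]
gripper_width: 0.263
```

Emit:
jog_arm:
  plan:
    - [[1,0,0.004,0,0,0,0],[1,0,0.008,0,0,0,0],[1,0,0.008,0,0,0,0]]

```text
t: 19.8
eef_pos: [0.5151, -0.135, 0.1159]
eef_rot: [-1.168, 1.271, -1.271]
ft_force: [2.0, 2.7, -0.5]
gripper_width: 0.261
```

```bash
python3 -c "
from h import *
p=rk(0,-.0357);go(*p,.1142,RY)"
```

```text
t 19.8 tcp [ 0.5151 -0.135   0.1159] F [ 2.    2.66 -0.45] yaw -4.82
move [ 0.0012  0.0035 -0.0002] turn [ 0.0001  0.0003 -0.0002]
```

Emit:
jog_arm:
  plan:
    - [[1,-0.001,0.002,0,0,0,0],[1,-0.001,0.004,0,0,0,0],[1,-0.001,0.004,0,0,0,0]]

```text
t: 20.1
eef_pos: [0.5152, -0.1348, 0.1141]
eef_rot: [-1.168, 1.271, -1.271]
ft_force: [0.7, 2.6, 2.1]
gripper_width: 0.262
```

Emit:
jog_arm:
  plan:
    - [[1,0,0.001,0,0,0,0],[1,0,0.002,0,0,0,0],[1,0,0.002,0,0,0,0]]

```text
t: 20.4
eef_pos: [0.5152, -0.1347, 0.1132]
eef_rot: [-1.168, 1.271, -1.271]
ft_force: [2.0, 2.8, 3.6]
gripper_width: 0.26
```

Emit:
jog_arm:
  plan:
    - [[1,0,-0.002,0,0,0,0],[1,0,-0.003,0,0,0,0],[1,0,-0.003,0,0,0,0],[1,0,-0.003,0,0,0,0]]

```text
t: 20.8
eef_pos: [0.5146, -0.1347, 0.1141]
eef_rot: [-1.169, 1.272, -1.27]
ft_force: [1.6, 2.1, -7.6]
gripper_width: 0.258
```

Emit:
jog_arm:
  plan:
    - [[1,0.001,0,0,0,0,0],[1,0.001,0,0,0,0,0],[1,0.001,0,0,0,0,0],[1,0.001,0,0,0,0,0]]

```text
t: 21.2
eef_pos: [0.5148, -0.135, 0.1145]
eef_rot: [-1.168, 1.272, -1.27]
ft_force: [0.4, 3.7, -7.8]
gripper_width: 0.263
```

```bash
python3 -c "
from h import *
p=rk(0,-.0357);go(*p,.1142,RY)"
```

```text
t 21.2 tcp [ 0.5148 -0.135   0.1145] F [ 0.4   3.7  -7.77] yaw -4.83
move [0.0012 0.0007 0.0004] turn [ 0.0004  0.0002 -0.0002]
```

Emit:
jog_arm:
  plan:
    - [[1,-0.002,0,0,0,0,0],[1,-0.002,-0.008,0,0,0,0],[1,-0.002,-0.02,0,0,0,0],[1,-0.002,-0.04,0,0,0,0],[1,-0.002,-0.065,0,0,0,0]]

```text
t: 21.7
eef_pos: [0.5154, -0.1346, 0.1485]
eef_rot: [-1.168, 1.271, -1.272]
ft_force: [1.0, -0.4, -3.2]
gripper_width: 0.258
```

Emit:
jog_arm:
  plan:
    - [[1,0,-0.03,0,0,0,0],[1,0,-0.06,0,0,0,0],[1,0,-0.09,0,0,0,0],[1,0,-0.115,0,0,0,0],[1,0,-0.115,0,0,0,0]]

```text
t: 22.2
eef_pos: [0.5166, -0.1345, 0.2073]
eef_rot: [-1.166, 1.268, -1.274]
ft_force: [0.4, 0.7, -1.9]
gripper_width: 0.26
```

```bash
python3 -c "
from h import *
p=rk(0,.0125+.002);go(*p,.2,RY)
c=capture('scene')
for d in(-.059,-.011):
  for y in(d-.004,d+.004):print(proj(c,np.r_[rk(.03,y),.015]).round(1),proj(c,np.r_[rk(.03,y),.06]).round(1))
g=c['image'].min(2)
for r in(228,232,236,240):print(r,g[r,252:286])
"
```

```text
t 22.2 tcp [ 0.5166 -0.1345  0.2073] F [ 0.45  0.67 -1.85] yaw -4.85
move [-0.098   0.0145 -0.0031] turn [-0.0027 -0.      0.0006]
[262.3 242.7] [261.1 232.3]
[264.5 241.4] [263.4 231. ]
[275.5 234.9] [274.7 224.5]
[277.7 233.7] [276.9 223.2]
228 [104 100  95  99  97  96  98  96  94 102 104  91  41  41  48  41  34  77
 101  97  97  99  96  96 121 128  66  36  36  14  45  24  77 135]
232 [ 78 102 100  98  99  99  96  98  95  92 100 106  54  21   9  33  44  44
  42  41  43  68  99 101 112 130  92  37  37  37  34  35  34  34]
236 [ 46  44  31  34  97 101  99  97  98  95 101 123 110  37  53  20  34  37
  35  33  36  36  33  38  37  33  36  35  34  34  36  35  35  29]
240 [ 23  31  45  44  47  43  43  32  99 105  98 127 134  43  28  40  41  39
  37  32  34  39  31  37  31  35  29  33  33  35  34  38  40  24]
```

Emit:
jog_arm:
  plan:
    - [[1,-0.05,0,-0.002,0,0,0],[1,-0.099,0,-0.003,0,0,0],[1,-0.099,0.015,-0.003,0,0,0],[1,-0.099,0.03,-0.003,0,0,0],[1,-0.099,0.03,-0.003,0,0,0]]

```text
t: 22.75
eef_pos: [0.5166, -0.0857, 0.1879]
eef_rot: [-1.17, 1.274, -1.27]
ft_force: [0.2, -1.4, -3.1]
gripper_width: 0.26
```

Emit:
jog_arm:
  plan:
    - [[1,0,0.01,0,0,0,0],[1,0,0.02,0,0,0,0],[1,0,0.026,0,0,0,0],[1,0,0.026,0,0,0,0]]

```text
t: 23.15
eef_pos: [0.5175, -0.085, 0.1761]
eef_rot: [-1.169, 1.272, -1.271]
ft_force: [0.6, -0.3, -2.4]
gripper_width: 0.258
```

```bash
python3 -c "
from h import *
p=rk(0,.0125);go(*p,.178,RY)
c=capture('scene');a=c['image'][170:260,225:325];b=capture('top')['image'][160:250,310:410];cv2.imwrite('pics/r5.png',cv2.resize(np.hstack([a,b]),None,fx=4,fy=4,interpolation=2))
"
```

```text
t 23.15 tcp [ 0.5175 -0.085   0.1761] F [ 0.64 -0.27 -2.36] yaw -4.85
move [ 0.0048 -0.0038  0.0035] turn [ 0.0006 -0.0001 -0.    ]
```

View pics/r5.png

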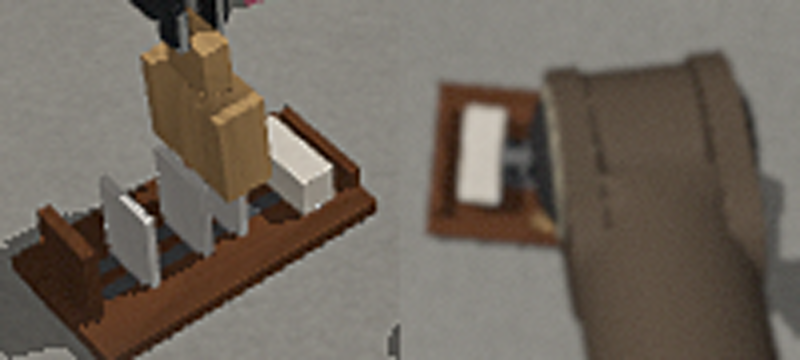

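Foot is in gap 3 between div2 (left half, ~(185,210)) and div3 (~(235,215)). The cards are untouched.

Emit:
jog_arm:
  plan:
    - [[1,0.003,0,0.002,0,0,0],[1,0.006,0,0.003,0,0,0],[1,0.006,0.006,0.003,0,0,0],[1,0.006,0.012,0.003,0,0,0],[1,0.006,0.012,0.003,0,0,0]]

```text
t: 23.75
eef_pos: [0.5187, -0.0878, 0.1701]
eef_rot: [-1.169, 1.272, -1.27]
ft_force: [0.0, -0.5, -4.0]
gripper_width: 0.263
```

Emit:
jog_arm:
  plan:
    - [[1,0,0.006,0,0,0,0],[1,0,0.012,0,0,0,0],[1,0,0.018,0,0,0,0],[1,0,0.018,0,0,0,0]]

```text
t: 24.15
eef_pos: [0.5192, -0.0879, 0.1615]
eef_rot: [-1.168, 1.271, -1.271]
ft_force: [0.5, -0.5, -2.3]
gripper_width: 0.263
```

Emit:
jog_arm:
  plan:
    - [[1,0,0.006,0,0,0,0],[1,0,0.012,0,0,0,0],[1,0,0.018,0,0,0,0],[1,0,0.018,0,0,0,0]]

```text
t: 24.55
eef_pos: [0.519, -0.0877, 0.1522]
eef_rot: [-1.168, 1.271, -1.271]
ft_force: [1.0, 0.1, -2.2]
gripper_width: 0.26
```

Emit:
jog_arm:
  plan:
    - [[1,0,0.006,0,0,0,0],[1,0,0.012,0,0,0,0],[1,0,0.012,0,0,0,0]]

```text
t: 24.85
eef_pos: [0.519, -0.0876, 0.1462]
eef_rot: [-1.168, 1.271, -1.27]
ft_force: [0.9, 0.6, -2.8]
gripper_width: 0.261
```

Emit:
jog_arm:
  plan:
    - [[1,-0.001,0.006,0,0,0,0],[1,-0.001,0.012,0,0,0,0],[1,-0.001,0.018,0,0,0,0],[1,-0.001,0.018,0,0,0,0]]

```text
t: 25.25
eef_pos: [0.519, -0.0872, 0.1371]
eef_rot: [-1.168, 1.271, -1.27]
ft_force: [1.3, 1.7, -2.4]
gripper_width: 0.262
```

Emit:
jog_arm:
  plan:
    - [[1,0,0.006,0,0,0,0],[1,0,0.012,0,0,0,0],[1,0,0.012,0,0,0,0]]

```text
t: 25.55
eef_pos: [0.5189, -0.0872, 0.131]
eef_rot: [-1.168, 1.272, -1.27]
ft_force: [1.1, 2.2, -4.4]
gripper_width: 0.265
```

Emit:
jog_arm:
  plan:
    - [[1,-0.003,0.004,0,0,0,0],[1,-0.003,0.01,0,0,0,0],[1,-0.003,0.016,0,0,0,0],[1,-0.003,0.016,0,0,0,0]]

```text
t: 25.95
eef_pos: [0.5188, -0.0862, 0.123]
eef_rot: [-1.169, 1.272, -1.271]
ft_force: [0.7, -1.0, -5.2]
gripper_width: 0.265
```

Emit:
jog_arm:
  plan:
    - [[1,0,0.006,0,0,0,0],[1,0,0.012,0,0,0,0],[1,0,0.012,0,0,0,0]]

```text
t: 26.25
eef_pos: [0.5191, -0.0859, 0.1172]
eef_rot: [-1.168, 1.271, -1.271]
ft_force: [1.2, -0.2, -4.6]
gripper_width: 0.263
```

Emit:
jog_arm:
  plan:
    - [[1,0.001,0.003,0,0,0,0],[1,0.001,0.006,0,0,0,0],[1,0.001,0.006,0,0,0,0]]

```text
t: 26.55
eef_pos: [0.5194, -0.086, 0.1146]
eef_rot: [-1.168, 1.271, -1.271]
ft_force: [0.3, 1.8, -2.0]
gripper_width: 0.258
```

Emit:
jog_arm:
  plan:
    - [[1,0.001,0.001,0,0,0,0],[1,0.001,0.002,0,0,0,0],[1,0.001,0.002,0,0,0,0]]

```text
t: 26.85
eef_pos: [0.5194, -0.0864, 0.1137]
eef_rot: [-1.168, 1.271, -1.271]
ft_force: [-0.1, 4.1, -0.3]
gripper_width: 0.265
```

Emit:
jog_arm:
  plan:
    - [[1,-0.001,-0.001,0,0,0,0],[1,-0.001,-0.001,0,0,0,0],[1,-0.001,-0.001,0,0,0,0],[1,-0.001,-0.001,0,0,0,0]]

```text
t: 27.25
eef_pos: [0.5192, -0.0864, 0.114]
eef_rot: [-1.168, 1.271, -1.271]
ft_force: [0.8, 3.4, -3.9]
gripper_width: 0.26
```

```bash
python3 -c "
from h import *
p=rk(0,.0125);go(*p,.1142,RY)"
```

```text
t 27.25 tcp [ 0.5192 -0.0864  0.114 ] F [ 0.77  3.38 -3.92] yaw -4.83
move [ 0.0024 -0.0004 -0.    ] turn [ 0.0002  0.0002 -0.0001]
```

Emit:
jog_arm:
  plan:
    - [[1,-0.0015,0,0,0,0,0],[1,-0.0015,-0.008,0,0,0,0],[1,-0.0015,-0.02,0,0,0,0],[1,-0.0015,-0.04,0,0,0,0],[1,-0.0015,-0.065,0,0,0,0]]

```text
t: 27.75
eef_pos: [0.5191, -0.0861, 0.1476]
eef_rot: [-1.168, 1.271, -1.272]
ft_force: [0.9, -0.1, -2.9]
gripper_width: 0.259
```

Emit:
jog_arm:
  plan:
    - [[1,0,-0.03,0,0,0,0],[1,0,-0.07,0,0,0,0],[1,0,-0.12,0,0,0,0],[1,0,-0.18,0,0,0,0],[1,0,-0.18,0,0,0,0]]

```text
t: 28.25
eef_pos: [0.5217, -0.0857, 0.2419]
eef_rot: [-1.163, 1.265, -1.276]
ft_force: [-0.0, 0.9, -2.8]
gripper_width: 0.259
```

```bash
python3 -c "
from h import *
go(.42,.10,.24,RY)
c=capture('scene');cv2.imwrite('pics/raw5.png',c['image'])
for d in(-.059,-.011,.037):
  for y in(d+.004,):print(proj(c,np.r_[rk(.03,y),.015]).round(1),proj(c,np.r_[rk(.03,y),.06]).round(1))
g=c['image'].min(2)
for r in(216,218,220,222,224,226,228,230,232,236,240):print(r,g[r,252:300])
"
```

```text
t 28.25 tcp [ 0.5217 -0.0857  0.2419] F [-0.02  0.87 -2.82] yaw -4.84
move [-0.3529  0.0015 -0.2341] turn [-0.005   0.0001  0.0007]
[264.5 241.4] [263.4 231. ]
[277.7 233.7] [276.9 223.2]
[290.4 226.2] [289.9 215.7]
216 [105 103 111 130 136 138 141  84  48  29  23  12  84 103 100  97  96  93
  95  95  93 139 115 110  87  10  55 103 102  97  97  97  94  99  96  95
  93 121 126  57  61 109 107 104 104 103 100  97]
218 [ 96 102 104 104 113  30  24  24  28  29  31  26  56 101 100  95  97  97
  95  99  95  97  95 104 104  80   9  60  98 100  98  98  93  97  98  96
  94 118 127  60  31  34  61 110 107 104 102 104]
220 [ 98  96  97 105 104 111 121  37  24  32  31  14  30 106 102  97  97  96
  97  96  96  97  96 100 130  87  40  37  40  69  98 100  96  95  98  97
  93 112 125  93  41  37  34  17  46  89 111 105]
222 [ 97  99  95  95  95 105 105 111 121  36  17  25   7 109 104  99  97  97
  97  97  96  96  94 104 127 112  35  16  11   7  12  56  97 101  98  97
  94 105 127  85  19  18  22  26   9  17  24  68]
224 [102  97  95  96  96  96  97  99 105 110 121  39   6  33 102 100 100  98
  97  9
[... 615 characters left out ...]
93 121 126  60  28  34  34  39  31  32  37  35  39
  35  37  38  36  41  36  35  29  27  32  33  32]
232 [ 77 103 103  97  97  97  97  94  97  88 122 130  57  12  15  27  47  47
  45  38  42  80 103 100 120 132  96  38  37  35  32  34  33  31  37  35
  33  37  33  32  34  33  32  24  28  37  32  21]
236 [ 49  42  32  34  95 100  96  96  97  94 106 123 109  42  54  23  35  34
  34  38  35  33  33  36  36  37  34  37  34  35  39  33  36  34  35  34
  37  27  33  33  23  19  12   5  75 139 137 137]
240 [ 18  28  45  48  43  45  43  31  98 104  95 129 134  40  33  38  33  37
  39  30  36  34  35  35  32  34  35  31  31  34  33  36  42  23  20  18
  13  15  65 138 138 131 128 129 130 127 127 127]
```

Pixel edges put the dividers at 48 mm spacing within about 1 mm, and the contact dead-reckoning gives 48.7 mm. Now place the block back near its old spot.

```bash
python3 -c "
from h import *
go(.48,.225,.24,RY)"
```

```text
t 28.3 tcp [ 0.5206 -0.0858  0.2396] F [-0.59 -0.51 -3.2 ] yaw -4.85
move [-0.6125 -0.0021 -0.1335] turn [-0.0032 -0.      0.0006]
```

Emit:
jog_arm:
  plan:
    - [[1,-0.06,0,-0.01,0,0,0],[1,-0.14,0,-0.03,0,0,0],[1,-0.22,0,-0.05,0,0,0],[1,-0.3,0,-0.065,0,0,0],[1,-0.36,0,-0.08,0,0,0]]

```text
t: 28.8
eef_pos: [0.4934, 0.0995, 0.2362]
eef_rot: [-1.169, 1.271, -1.269]
ft_force: [1.0, 0.3, -3.3]
gripper_width: 0.26
```

Emit:
jog_arm:
  plan:
    - [[1,-0.08,0,-0.02,0,0,0],[1,-0.16,0,-0.035,0,0,0],[1,-0.22,0,-0.048,0,0,0],[1,-0.25,0,-0.053,0,0,0],[1,-0.25,0,-0.053,0,0,0]]

```text
t: 29.3
eef_pos: [0.4773, 0.2265, 0.2361]
eef_rot: [-1.171, 1.269, -1.267]
ft_force: [-0.8, -0.8, -3.3]
gripper_width: 0.263
```

Emit:
jog_arm:
  plan:
    - [[1,0,0.06,0,0,0,0],[1,0,0.12,0,0,0,0],[1,0,0.18,0,0,0,0],[1,0,0.23,0,0,0,0],[1,0,0.23,0,0,0,0]]

```text
t: 29.8
eef_pos: [0.4766, 0.2209, 0.1182]
eef_rot: [-1.175, 1.275, -1.272]
ft_force: [-0.2, 0.3, -3.1]
gripper_width: 0.261
```

```bash
python3 -c "
from h import *
go(.48,.225,.1,RY)"
```

```text
t 29.8 tcp [0.4766 0.2209 0.1182] F [-0.16  0.27 -3.07] yaw -4.9
move [-0.0088  0.0363  0.0063] turn [ 0.0039 -0.0005  0.0026]
```

Emit:
jog_arm:
  plan:
    - [[1,0,0.012,0,0,0,0],[1,0,0.024,0,0,0,0],[1,0,0.034,0,0,0,0],[1,0,0.034,0,0,0,0]]

```text
t: 30.2
eef_pos: [0.4788, 0.2236, 0.1046]
eef_rot: [-1.168, 1.271, -1.271]
ft_force: [0.2, 0.3, -3.1]
gripper_width: 0.262
```

Emit:
jog_arm:
  plan:
    - [[1,0,0.002,0,0,0,0],[1,0,0.003,0,0,0,0],[1,0,0.003,0,0,0,0]]

```text
t: 30.5
eef_pos: [0.4788, 0.2239, 0.1034]
eef_rot: [-1.168, 1.271, -1.271]
ft_force: [0.0, 0.3, -2.7]
gripper_width: 0.263
```

Emit:
jog_arm:
  plan:
    - [[1,0,0.001,0,0,0,0],[1,0,0.002,0,0,0,0],[1,0,0.002,0,0,0,0]]

```text
t: 30.8
eef_pos: [0.4787, 0.2239, 0.1021]
eef_rot: [-1.168, 1.271, -1.271]
ft_force: [0.4, -0.2, -2.8]
gripper_width: 0.257
```

Emit:
jog_arm:
  plan:
    - [[1,0,0.003,0,0,0,0],[1,0,0.006,0,0,0,0],[1,0,0.006,0,0,0,0]]

```text
t: 31.1
eef_pos: [0.4786, 0.2238, 0.0989]
eef_rot: [-1.169, 1.271, -1.271]
ft_force: [-0.0, 0.0, -3.1]
gripper_width: 0.261
```

Emit:
jog_arm:
  plan:
    - [[1,0,0.002,0,0,0,0],[1,0,0.003,0,0,0,0],[1,0,0.003,0,0,0,0]]

```text
t: 31.4
eef_pos: [0.4788, 0.2239, 0.0976]
eef_rot: [-1.168, 1.271, -1.271]
ft_force: [0.6, 0.1, -2.2]
gripper_width: 0.259
```

Emit:
jog_arm:
  plan:
    - [[1,0,0.002,0,0,0,0],[1,0,0.002,0,0,0,0],[1,0,0.002,0,0,0,0]]

```text
t: 31.7
eef_pos: [0.4794, 0.2242, 0.0973]
eef_rot: [-1.167, 1.27, -1.271]
ft_force: [0.3, -0.7, 4.0]
gripper_width: 0.263
```

Emit:
jog_arm:
  plan:
    - [[0.2,0,0,0,0,0,0],[0,0,0,0,0,0,0],[-1,0,0,0,0,0,0],[-1,0,0,0,0,0,0],[-1,0,0,0,0,0,0]]

```text
t: 32.2
eef_pos: [0.4786, 0.2238, 0.0966]
eef_rot: [-1.168, 1.271, -1.271]
ft_force: [-0.7, 0.4, 0.4]
gripper_width: 0.975
```

Emit:
jog_arm:
  plan:
    - [[-1,0,0,0,0,0,0],[-1,0,-0.03,0,0,0,0],[-1,0,-0.09,0,0,0,0],[-1,0,-0.17,0,0,0,0],[-1,0,-0.25,0,0,0,0]]

```text
t: 32.7
eef_pos: [0.4783, 0.2241, 0.224]
eef_rot: [-1.168, 1.271, -1.27]
ft_force: [1.4, 0.8, -0.4]
gripper_width: 0.997
```

Emit:
jog_arm:
  plan:
    - [[-1,0.1,-0.06,-0.08,0,0,0],[-1,0.2,-0.06,-0.16,0,0,0],[-1,0.28,-0.06,-0.2,0,0,0],[-1,0.28,-0.06,-0.2,0,0,0],[-1,0.28,-0.06,-0.2,0,0,0]]

```text
t: 33.2
eef_pos: [0.3655, 0.09, 0.2528]
eef_rot: [-1.167, 1.271, -1.277]
ft_force: [0.2, -0.6, -0.5]
gripper_width: 0.996
```

```bash
python3 -c "
from h import *
print(sense()['t'],sense()['eef_pos'],sense()['ft_force'])
c=capture('scene');cv2.imwrite('pics/raw6.png',c['image']);a=c['image'][110:260,220:420];b=capture('top')['image'][110:260,180:380]
cv2.imwrite('pics/f.png',cv2.resize(np.vstack([a,b]),None,fx=2,fy=2,interpolation=2))"
```

```text
33.2 [0.36554641 0.09003639 0.25282173] [ 0.15951586 -0.59719772 -0.53250853]
```

View pics/f.png

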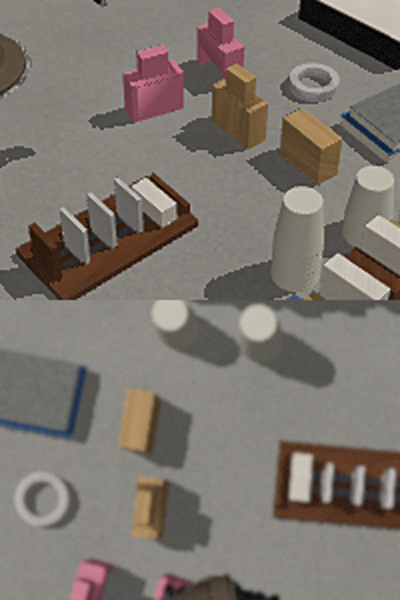

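The gauge stands upright at (240,110) scene / (150,507) top, clear of the rack and everything else. The dividers look evenly spaced. One numeric check of the spacing, using the front edges intersected with the rack's x = +30 mm plane, then hand in.

Run:
```python
from h import *
c=capture('scene');g=cv2.cvtColor(c['image'],cv2.COLOR_BGR2GRAY).astype(float)
a=np.radians(RY);ex=np.array([np.cos(a),np.sin(a),0]);ey=np.array([-np.sin(a),np.cos(a),0]);o=np.r_[RC,0]
T=np.linalg.inv(c["camera_from_world"]);k=c["mtx"];C=T[:3,3]
for nm,y,zs in(("div1",-.055,(.03,.06)),("div2",-.007,(.03,.06)),("div3",.041,(.03,.06)),("stop",-.103,(.03,.06))):
    out=[]
    for z in np.linspace(*zs,9):
        u,v=proj(c,o+ex*.03+ey*y+[0,0,z]);r=int(round(v));x=np.arange(int(u)-3,int(u)+6)
        d=np.diff(g[r,x]);d=np.where(d<0,-d,0);i=d.argmax();w=d[max(0,i-1):i+2]
        e=x[0]+.5+(np.arange(max(0,i-1),max(0,i-1)+len(w))*w).sum()/w.sum()
        dr=T[:3,:3]@[(e-k[0,2])/k[0,0],-(r-k[1,2])/k[1,1],-1]
        s=(.03-(C-o)@ex)/(dr@ex);out.append((C+s*dr-o)@ey)
    print(nm,np.median(out).round(4),np.std(out).round(4))
```

```text
div1 -0.0538 0.0003
div2 -0.0052 0.0004
div3 0.0443 0.0005
stop -0.0964 0.0081
```

Run:
```python
from h import *
c=capture('top');g=cv2.cvtColor(c['image'],cv2.COLOR_BGR2GRAY).astype(np.float32)
Y=np.arange(-.125,.06,.0005);P=[]
for x in np.arange(-.02,.021,.004):
    q=np.array([proj(c,np.r_[rk(x,y),.085]) for y in Y],np.float32)
    P.append(cv2.remap(g,q[:,:1],q[:,1:],cv2.INTER_CUBIC)[:,0])
p=np.mean(P,0)
for d in(-.063,-.015,.033):   # -y edge: steepest rise
    m=np.abs(Y-d)<.008;gr=np.clip(np.gradient(p)[m],0,None);i=gr.argmax();s=slice(max(0,i-6),i+7)
    print("edge",d,((Y[m][s]*gr[s]).sum()/gr[s].sum()).round(4))
print(p[::4].round(0).astype(int))
S=capture('scene')
```

```text
edge -0.063 -0.0617
edge -0.015 -0.0135
edge 0.033 0.0364
[ 94  93  92  88  82  77  72  68  65  64  63  59  53  47  42  40  41  43
  44  45  46  47  48  49  50  50  49  48  46  51  68  99 135 164 179 179
 168 151 137 125 117 105  89  71  58  51  50  51  51  51  51  49  46  47
  58  85 121 154 174 180 174 160 142 125 109  93  76  61  53  51  51  50
  51  51  49  48  47  45  48  63  93 130 160 177 180 172 157 142 124 101
  74  53  43]
```

Both views agree that gaps 1 and 2 are fine, but div3–div2 measures 49.5–49.9 mm, too close to the 50 mm limit. I'll mend it: re-grip the block, which is now standing truly upright, nudge div3 back a few mm with the block's flat face from the far side above the cards, then gauge gap 3 again.

```bash
python3 -c "
from h import *
go(.4788,.2238,.2,RY)"
```

```text
t 33.45 tcp [0.3679 0.0939 0.252 ] F [-0.1   1.01 -0.15] yaw -4.74
move [-0.2771  0.1044  0.1996] turn [-0.0002  0.0012 -0.0005]
```

Emit:
jog_arm:
  plan:
    - [[-1,-0.08,0.03,0.06,0,0,0],[-1,-0.16,0.06,0.12,0,0,0],[-1,-0.23,0.1,0.17,0,0,0],[-1,-0.277,0.1,0.2,0,0.001,0],[-1,-0.277,0.1,0.2,0,0.001,0]]

```text
t: 33.95
eef_pos: [0.4794, 0.2273, 0.1999]
eef_rot: [-1.17, 1.273, -1.264]
ft_force: [-0.3, 0.2, -1.1]
gripper_width: 0.996
```

Emit:
jog_arm:
  plan:
    - [[-1,0,0.05,0,0,0,0],[-1,0,0.1,0,0,0,0],[-1,0,0.13,0,0,0,0],[-1,0,0.13,0,0,0,0],[-1,0,0.13,0,0,0,0]]

```text
t: 34.45
eef_pos: [0.4787, 0.2228, 0.1372]
eef_rot: [-1.167, 1.272, -1.272]
ft_force: [0.5, -0.1, 1.7]
gripper_width: 1.002
```

```bash
python3 -c "
from h import *
go(.4788,.2238,.1,RY)"
```

```text
t 34.45 tcp [0.4787 0.2228 0.1372] F [ 0.46 -0.09  1.71] yaw -4.9
move [-0.0021  0.0743  0.    ] turn [ 0.0001 -0.0006 -0.0002]
```

Emit:
jog_arm:
  plan:
    - [[-1,-0.002,0.04,0,0,0,0],[-1,-0.002,0.077,0,0,0,0],[-1,-0.002,0.077,0,0,0,0],[-1,-0.002,0.077,0,0,0,0]]

```text
t: 34.85
eef_pos: [0.4793, 0.2238, 0.0994]
eef_rot: [-1.166, 1.272, -1.272]
ft_force: [0.0, -0.3, 0.5]
gripper_width: 0.998
```

Emit:
jog_arm:
  plan:
    - [[1,0,0,0,0,0,0],[1,0,0,0,0,0,0],[1,0,0,0,0,0,0],[1,0,0,0,0,0,0],[1,0,0,0,0,0,0]]
  squeeze: 60

```text
t: 35.35
eef_pos: [0.4791, 0.2239, 0.0988]
eef_rot: [-1.166, 1.272, -1.272]
ft_force: [-1.0, 0.6, 5.2]
gripper_width: 0.256
```

Emit:
jog_arm:
  plan:
    - [[1,0,0,0,0,0,0],[1,0,0,0,0,0,0],[1,0,-0.02,0,0,0,0],[1,0,-0.08,0,0,0,0],[1,0,-0.16,0,0,0,0]]

```text
t: 35.85
eef_pos: [0.4771, 0.2223, 0.1776]
eef_rot: [-1.172, 1.275, -1.271]
ft_force: [1.1, -0.1, -2.2]
gripper_width: 0.254
```

Emit:
jog_arm:
  plan:
    - [[1,0,-0.08,0,0,0,0],[1,0,-0.09,0,0,0,0],[1,0,-0.09,0,0,0,0],[1,0,-0.09,0,0,0,0]]

```text
t: 36.25
eef_pos: [0.4779, 0.2225, 0.2219]
eef_rot: [-1.17, 1.273, -1.273]
ft_force: [-0.6, -0.6, -2.9]
gripper_width: 0.255
```

```bash
python3 -c "
from h import *
go(*rk(0,.074),.22,RY)"
```

```text
t 36.25 tcp [0.4779 0.2225 0.2219] F [-0.62 -0.62 -2.87] yaw -4.94
move [0.4877 0.0043 0.1351] turn [ 0.0012 -0.0009  0.001 ]
```

Emit:
jog_arm:
  plan:
    - [[1,0.08,0,0.02,0,0,0],[1,0.17,0,0.047,0,0,0],[1,0.26,0,0.072,0,0,0],[1,0.35,0,0.097,0,0,0],[1,0.42,0,0.116,0,0,0]]

```text
t: 36.75
eef_pos: [0.5175, 0.0056, 0.2211]
eef_rot: [-1.17, 1.276, -1.273]
ft_force: [0.7, -0.3, -3.6]
gripper_width: 0.255
```

Emit:
jog_arm:
  plan:
    - [[1,0.04,0,0.01,0,0,0],[1,0.067,0,0.019,0,0,0],[1,0.067,0,0.019,0,0,0],[1,0.067,0,0.019,0,0,0]]

```text
t: 37.15
eef_pos: [0.5246, -0.0236, 0.2225]
eef_rot: [-1.168, 1.273, -1.27]
ft_force: [0.4, 1.0, -3.3]
gripper_width: 0.254
```

```bash
python3 -c "
from h import *
go(*rk(0,.074),.163,RY)
c=capture('scene')
b=(c['image'].min(2)>130).astype(np.uint8);b[:,325:]=0;b[:190]=0;b[245:]=0;b[:,280:]*=1;b[:,:270]=0
n,l,st,ce=cv2.connectedComponentsWithStats(b);print(st[1:][st[1:,4]>20])
c=capture('top')
print('cards top-view right edge', [ (int(r),c['image'].min(2)[r,320:350].tolist()) for r in (195,203)])
for y in(.055,.065,.075):print(proj(c,np.r_[rk(0,y),.05]))
"
```

```text
t 37.15 tcp [ 0.5246 -0.0236  0.2225] F [ 0.35  0.96 -3.29] yaw -4.86
move [ 0.0055  0.1189 -0.    ] turn [ 0.001  -0.0001 -0.0007]
[[284 190  11   8  21]
 [301 193  15  18  49]
 [282 197  26  26 197]
 [297 223  23  14  39]
 [284 238  13   7  26]]
cards top-view right edge [(195, [65, 65, 68, 68, 66, 68, 64, 52, 50, 61, 63, 72, 67, 70, 69, 69, 67, 64, 69, 68, 64, 66, 70, 66, 68, 67, 63, 62, 65, 66]), (203, [75, 66, 66, 66, 67, 64, 63, 68, 68, 47, 42, 60, 62, 67, 67, 69, 65, 65, 66, 67, 68, 64, 67, 60, 66, 62, 65, 64, 61, 61])]
[339.29775071 200.6392183 ]
[336.22824361 200.35902934]
[333.15952669 200.07891252]
```

Emit:
jog_arm:
  plan:
    - [[1,0,0.05,0,0,0,0],[1,0,0.1,0,0,0,0],[1,0,0.115,0,0,0,0],[1,0,0.115,0,0,0,0],[1,0,0.115,0,0,0,0]]

```text
t: 37.75
eef_pos: [0.5257, -0.0242, 0.1666]
eef_rot: [-1.167, 1.271, -1.272]
ft_force: [0.3, 1.0, -2.2]
gripper_width: 0.257
```

Emit:
jog_arm:
  plan:
    - [[1,0.008,0,0,0,0,0],[1,0.016,0,0,0,0,0],[1,0.02,0,0,0,0,0],[1,0.02,0,0,0,0,0]]

```text
t: 38.15
eef_pos: [0.5243, -0.0357, 0.166]
eef_rot: [-1.167, 1.272, -1.273]
ft_force: [-0.4, -0.4, -2.8]
gripper_width: 0.257
```

Emit:
jog_arm:
  plan:
    - [[1,0.002,0,0,0,0,0],[1,0.004,0,0,0,0,0],[1,0.004,0,0,0,0,0]]

```text
t: 38.45
eef_pos: [0.524, -0.0371, 0.1657]
eef_rot: [-1.167, 1.272, -1.272]
ft_force: [0.0, 0.7, -3.0]
gripper_width: 0.253
```

Emit:
jog_arm:
  plan:
    - [[1,0.002,0,0,0,0,0],[1,0.004,0,0,0,0,0],[1,0.004,0,0,0,0,0]]

```text
t: 38.75
eef_pos: [0.5238, -0.0392, 0.1657]
eef_rot: [-1.167, 1.272, -1.272]
ft_force: [-0.1, -0.5, -2.6]
gripper_width: 0.253
```

Emit:
jog_arm:
  plan:
    - [[1,0.002,0,0,0,0,0],[1,0.004,0,0,0,0,0],[1,0.004,0,0,0,0,0]]

```text
t: 39.05
eef_pos: [0.5238, -0.0404, 0.1658]
eef_rot: [-1.167, 1.272, -1.272]
ft_force: [0.6, 2.4, -2.4]
gripper_width: 0.256
```

```bash
cat > m.py <<'E'
from h import *
def edges(c,zs=(.02,.04),n=9):
    g=cv2.cvtColor(c['image'],cv2.COLOR_BGR2GRAY).astype(float)
    a=np.radians(RY);ex=np.array([np.cos(a),np.sin(a),0]);ey=np.array([-np.sin(a),np.cos(a),0]);o=np.r_[RC,0]
    T=np.linalg.inv(c["camera_from_world"]);k=c["mtx"];C=T[:3,3];res=[]
    for y in(-.0538,-.0055,.0425):
        out=[]
        for z in np.linspace(*zs,n):
            u,v=proj(c,o+ex*.03+ey*y+[0,0,z]);r=int(round(v));x=np.arange(int(u)-3,int(u)+5)
            d=np.clip(-np.diff(g[r,x]),0,None);i=d.argmax();w=d[max(0,i-1):i+2]
            e=x[0]+.5+(np.arange(max(0,i-1),max(0,i-1)+len(w))*w).sum()/w.sum()
            dr=T[:3,:3]@[(e-k[0,2])/k[0,0],-(r-k[1,2])/k[1,1],-1]
            s=(.03-(C-o)@ex)/(dr@ex);out.append((C+s*dr-o)@ey)
        res.append(np.median(out))
    res=np.array(res)*1e3;print("edges mm",res.round(1),"gaps+8",np.diff(res).round(2))
E
python3 -c "
from m import *
go(*rk(0,.0605),.163,RY)
c=capture('scene');edges(c);o=c.copy();o['image']=cv2.imread('pics/raw6.png');edges(o)
cv2.imwrite('pics/p1.png',cv2.resize(c['image'][160:250,240:340],None,fx=6,fy=6,interpolation=2))"
```

```text
t 39.05 tcp [ 0.5238 -0.0404  0.1658] F [ 0.59  2.41 -2.36] yaw -4.9
move [-0.0013  0.0056 -0.0015] turn [-0.0002 -0.0006 -0.0005]
edges mm [-54.3  -5.8  43.7] gaps+8 [48.54 49.51]
edges mm [-54.3  -4.6  44.3] gaps+8 [49.72 48.93]
```

View pics/p1.png

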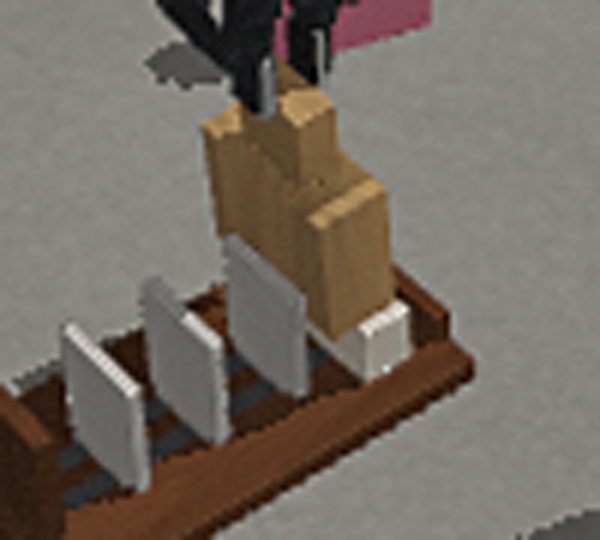

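Block's flat face touches div3 at about (310,290), clear above the cards. The block seems to lean in the hand with its foot towards +y, which would explain the oversize gap. I'll check the lean from its end-face edges.

Run:
```python
from m import *
c=capture('scene')
s=sense()['eef_pos'];a=np.radians(RY);ex=np.array([np.cos(a),np.sin(a),0]);ey=np.array([-np.sin(a),np.cos(a),0])
for lean in(0,2,4):
  l=np.radians(lean)
  for y in(-.02,.02):
    q=[]
    for z in(.08,.005):
        h=.099-z
        yy=y*np.cos(l)+h*np.sin(l);zz=-h*np.cos(l)+y*np.sin(l)
        q.append(proj(c,s+ex*.048+ey*yy+[0,0,zz]))
    print(lean,y,np.round(q,1).tolist(),"slope",((q[1]-q[0])[0]/(q[1]-q[0])[1]).round(3))
print("seen", (295-292)/18.3, 1/20.)
# slopes by edge detection in upscaled crop
im=cv2.resize(c['image'][160:250,240:340],None,fx=6,fy=6,interpolation=cv2.INTER_CUBIC)
e=cv2.createLineSegmentDetector().detect(cv2.cvtColor(im,cv2.COLOR_BGR2GRAY))[0][:,0]
for x1,y1,x2,y2 in e:
    if abs(y2-y1)>55 and abs(x2-x1)<.4*abs(y2-y1): print([int(v) for v in(x1,y1,x2,y2)],round((x2-x1)/(y2-y1),3))
```

```text
0 -0.02 [[292.6, 197.9], [293.4, 216.6]] slope 0.042
0 0.02 [[303.6, 191.8], [304.0, 210.4]] slope 0.02
2 -0.02 [[292.8, 198.0], [294.2, 216.2]] slope 0.081
2 0.02 [[303.8, 191.5], [304.8, 209.7]] slope 0.058
4 -0.02 [[293.0, 198.1], [295.1, 215.8]] slope 0.122
4 0.02 [[304.0, 191.2], [305.7, 209.0]] slope 0.097
seen 0.16393442622950818 0.05
[228, 409, 221, 335] 0.107
[151, 488, 141, 398] 0.103
[217, 236, 200, 126] 0.149
[308, 390, 304, 333] 0.074
[387, 194, 390, 259] 0.045
```

Contact behaviour and the edges both say a lean of about 3°, foot towards +y. Tilting the tool 3° makes the block upright, and doing so here also nudges div3 back by the few mm wanted.

Emit:
jog_arm:
  plan:
    - [[1,-0.002,0,0,0,0,-0.01],[1,-0.002,0,0,0,0,-0.02],[1,-0.002,0,0,0,0,-0.033],[1,-0.002,0,0,0,0,-0.033],[1,-0.002,0,0,0,0,-0.033]]

```text
t: 39.65
eef_pos: [0.5238, -0.0396, 0.1658]
eef_rot: [-1.208, 1.248, -1.31]
ft_force: [-0.4, 1.4, -2.5]
gripper_width: 0.258
```

Run:
```python
from m import *
go(*rk(0,.0605),.163,RY)
edges(capture('scene'));c=capture('scene');edges(c)
im=cv2.resize(c['image'][160:250,240:340],None,fx=6,fy=6,interpolation=cv2.INTER_CUBIC)
e=cv2.createLineSegmentDetector().detect(cv2.cvtColor(im,cv2.COLOR_BGR2GRAY))[0][:,0]
for x1,y1,x2,y2 in e:
    if abs(y2-y1)>45 and abs(x2-x1)<.4*abs(y2-y1): print([int(v) for v in(x1,y1,x2,y2)],round((x2-x1)/(y2-y1),3))
```

```text
t 39.65 tcp [ 0.5238 -0.0396  0.1658] F [-0.44  1.38 -2.48] yaw -4.88
move [-0.      0.0056 -0.0014] turn [-0.     -0.0003  0.0332]
edges mm [-54.2  -6.2  40.8] gaps+8 [47.93 47.  ]
edges mm [-54.3  -6.   40.3] gaps+8 [48.34 46.22]
[410, 354, 407, 305] 0.058
[336, 24, 336, 73] -0.002
[228, 394, 219, 337] 0.143
[151, 488, 141, 398] 0.104
[144, 329, 150, 383] 0.118
[274, 113, 276, 59] -0.02
[210, 242, 199, 124] 0.094
[301, 377, 298, 299] 0.042
[264, 60, 266, 110] 0.03
[290, 63, 291, 16] -0.023
```

Run:
```python
from m import *
go(*rk(0,.066),.166,RY)
M=R.from_rotvec(sense()["eef_rot"]).as_matrix();print("up",(M.T@[0,0,1]).round(4),"rack+y",(M.T@[.0845,.9964,0]).round(4))
go(*rk(0,.066),.216,RY);go(*rk(0,.0165),.216,RY)
```

```text
t 39.75 tcp [ 0.5239 -0.0398  0.1658] F [ 0.52  2.82 -2.65] yaw -4.92
move [-0.011  -0.001  -0.0015] turn [-0.0001 -0.0007  0.0329]
up [ 5.160e-02 -9.987e-01  2.000e-04] rack+y [-0.9986 -0.0516 -0.0012]
t 39.75 tcp [ 0.5239 -0.0398  0.1658] F [ 0.52  2.82 -2.65] yaw -4.92
move [-0.0059 -0.1008 -0.0015] turn [-0.0001 -0.0007  0.0329]
t 39.75 tcp [ 0.5239 -0.0398  0.1658] F [ 0.52  2.82 -2.65] yaw -4.92
move [ 0.093  -0.0957 -0.0014] turn [-0.0001 -0.0007  0.0329]
```

Emit:
jog_arm:
  plan:
    - [[1,-0.01,0,0,0,0,0],[1,-0.01,0,0,0,0,0],[1,-0.008,-0.04,-0.001,0,0,0],[1,-0.006,-0.1,-0.001,0,0,0],[1,-0.006,-0.1,-0.001,0,0,0]]

```text
t: 40.25
eef_pos: [0.5259, -0.0344, 0.2189]
eef_rot: [-1.203, 1.245, -1.313]
ft_force: [0.6, -0.2, -2.5]
gripper_width: 0.256
```

Emit:
jog_arm:
  plan:
    - [[1,0.04,0.002,0,0,0,0],[1,0.08,0.004,0,0,0,0],[1,0.099,0.005,0,0,0,0],[1,0.099,0.005,0,0,0,0],[1,0.099,0.005,0,0,0,0]]

```text
t: 40.75
eef_pos: [0.5194, -0.083, 0.2152]
eef_rot: [-1.207, 1.25, -1.309]
ft_force: [0.9, 1.2, -2.5]
gripper_width: 0.256
```

Run:
```python
from m import *
go(*rk(0,.0165),.15,RY)
```

```text
t 40.75 tcp [ 0.5194 -0.083   0.2152] F [ 0.89  1.19 -2.49] yaw -4.92
move [-5.600e-03  1.303e-01  1.000e-04] turn [ 0.0003 -0.0008  0.0326]
```

Emit:
jog_arm:
  plan:
    - [[1,-0.001,0.03,0,0,0,0],[1,-0.003,0.06,0,0,0,0],[1,-0.004,0.08,0,0,0,0],[1,-0.005,0.1,0,0,0,0],[1,-0.005,0.1,0,0,0,0]]

```text
t: 41.25
eef_pos: [0.5188, -0.0833, 0.1642]
eef_rot: [-1.209, 1.25, -1.308]
ft_force: [-0.2, 0.5, -2.5]
gripper_width: 0.258
```

Emit:
jog_arm:
  plan:
    - [[1,-0.0005,0.01,0,0,0,0],[1,-0.001,0.02,0,0,0,0],[1,-0.0015,0.03,0,0,0,0],[1,-0.0015,0.03,0,0,0,0]]

```text
t: 41.65
eef_pos: [0.5191, -0.0839, 0.1499]
eef_rot: [-1.208, 1.25, -1.31]
ft_force: [0.1, 0.2, -3.0]
gripper_width: 0.256
```

Emit:
jog_arm:
  plan:
    - [[1,0.002,0,0,0,0,0],[1,0.002,0,0,0,0,0],[1,0.002,0,0,0,0,0]]

```text
t: 41.95
eef_pos: [0.5196, -0.0848, 0.1507]
eef_rot: [-1.207, 1.249, -1.31]
ft_force: [-0.7, 0.5, -3.2]
gripper_width: 0.256
```

Emit:
jog_arm:
  plan:
    - [[1,0.002,0,0,0,0,0],[1,0.002,0,0,0,0,0],[1,0.002,0,0,0,0,0]]

```text
t: 42.25
eef_pos: [0.5195, -0.0854, 0.1507]
eef_rot: [-1.207, 1.249, -1.31]
ft_force: [-1.1, 2.1, -1.9]
gripper_width: 0.258
```

Run:
```python
from m import *
go(*rk(0,.014),.15,RY);edges(capture('scene'),zs=(.018,.035))
```

```text
t 42.25 tcp [ 0.5195 -0.0854  0.1507] F [-1.08  2.08 -1.9 ] yaw -4.9
move [ 0.0013  0.0016 -0.0005] turn [-0.0002 -0.0006  0.0327]
edges mm [-53.9  -6.4  42.7] gaps+8 [47.57 49.03]
```

Emit:
jog_arm:
  plan:
    - [[1,-0.001,0.006,0,0,0,0],[1,-0.0015,0.014,0,0,0,0],[1,-0.002,0.022,0,0,0,0],[1,-0.0025,0.03,0,0,0,0],[1,-0.0025,0.03,0,0,0,0]]

```text
t: 42.8
eef_pos: [0.5193, -0.0855, 0.1349]
eef_rot: [-1.208, 1.249, -1.31]
ft_force: [2.6, 2.5, -5.2]
gripper_width: 0.255
```

Run:
```python
from m import *
go(*rk(0,.0147),.1155,RY);c=capture('scene');edges(c)
```

```text
t 42.8 tcp [ 0.5193 -0.0855  0.1349] F [ 2.61  2.53 -5.2 ] yaw -4.91
move [-0.0022  0.0387 -0.0001] turn [ 0.0002 -0.0007  0.033 ]
edges mm [-54.3  -6.1  49.4] gaps+8 [48.21 55.44]
```

Emit:
jog_arm:
  plan:
    - [[1,-0.001,0.008,0,0,0,0],[1,-0.0015,0.016,0,0,0,0],[1,-0.002,0.024,0,0,0,0],[1,-0.0025,0.034,0,0,0,0],[1,-0.0025,0.034,0,0,0,0]]

```text
t: 43.35
eef_pos: [0.519, -0.0851, 0.1175]
eef_rot: [-1.208, 1.25, -1.309]
ft_force: [1.2, 1.1, -5.3]
gripper_width: 0.258
```

Emit:
jog_arm:
  plan:
    - [[1,0,0.002,0,0,0,0],[1,0,0.004,0,0,0,0],[1,0,0.004,0,0,0,0]]

```text
t: 43.65
eef_pos: [0.5194, -0.0851, 0.1164]
eef_rot: [-1.207, 1.249, -1.31]
ft_force: [0.2, 1.6, -1.7]
gripper_width: 0.26
```

Emit:
jog_arm:
  plan:
    - [[1,0,0.001,0,0,0,0],[1,0,0.002,0,0,0,0],[1,0,0.002,0,0,0,0]]

```text
t: 43.95
eef_pos: [0.5194, -0.0851, 0.1155]
eef_rot: [-1.207, 1.249, -1.31]
ft_force: [0.6, 1.7, 0.3]
gripper_width: 0.257
```

Run:
```python
from m import *
go(*rk(0,.0147),.1155,RY);c=capture('scene');edges(c)
```

```text
t 43.95 tcp [ 0.5194 -0.0851  0.1155] F [0.61 1.72 0.31] yaw -4.92
move [ 0.0005  0.0001 -0.0003] turn [-0.0001 -0.0008  0.033 ]
edges mm [-53.8  -6.6  48.5] gaps+8 [47.23 55.05]
```

Emit:
jog_arm:
  plan:
    - [[1,0,0.002,0,0,0,0],[1,0,0.003,0,0,0,0],[1,0,0.003,0,0,0,0]]

```text
t: 44.3
eef_pos: [0.5194, -0.0851, 0.1139]
eef_rot: [-1.207, 1.249, -1.31]
ft_force: [0.5, 2.7, -0.3]
gripper_width: 0.256
```

Emit:
jog_arm:
  plan:
    - [[1,0.001,-0.002,0,0,0,0],[1,0.001,-0.003,0,0,0,0],[1,0.001,-0.003,0,0,0,0],[1,0.001,-0.003,0,0,0,0],[1,0.001,-0.003,0,0,0,0]]

```text
t: 44.8
eef_pos: [0.5191, -0.0855, 0.1153]
eef_rot: [-1.208, 1.249, -1.309]
ft_force: [-0.5, 4.2, -5.6]
gripper_width: 0.256
```

Emit:
jog_arm:
  plan:
    - [[1,-0.001,0.001,0,0,0,0],[1,-0.001,0.001,0,0,0,0],[1,-0.001,0.001,0,0,0,0],[1,-0.001,0.001,0,0,0,0]]

```text
t: 45.2
eef_pos: [0.5193, -0.0853, 0.1151]
eef_rot: [-1.207, 1.249, -1.31]
ft_force: [-0.4, 2.2, -1.8]
gripper_width: 0.253
```

Run:
```python
from m import *
c=capture('scene');edges(c);go(*rk(0,.0147),.23,RY)
```

```text
edges mm [-53.9  -6.6  48.2] gaps+8 [47.31 54.83]
t 45.25 tcp [ 0.5193 -0.0852  0.1151] F [ 0.24  2.27 -0.91] yaw -4.92
move [ 1.220e-02 -2.295e-01 -1.000e-04] turn [ 0.0001 -0.0008  0.0331]
```

Emit:
jog_arm:
  plan:
    - [[1,-0.0005,-0.004,0,0,0,0],[1,0,-0.015,0,0,0,0],[1,0.0005,-0.03,0,0,0,0],[1,0.002,-0.055,0,0,0,0],[1,0.003,-0.08,0,0,0,0]]

```text
t: 45.75
eef_pos: [0.5198, -0.085, 0.1565]
eef_rot: [-1.207, 1.248, -1.311]
ft_force: [0.1, -0.3, -3.1]
gripper_width: 0.256
```

Emit:
jog_arm:
  plan:
    - [[1,0.002,-0.04,0,0,0,0],[1,0.004,-0.08,0,0,0,0],[1,0.006,-0.12,0,0,0,0],[1,0.009,-0.17,0,0,0,0],[1,0.009,-0.17,0,0,0,0]]

```text
t: 46.25
eef_pos: [0.5216, -0.0849, 0.2446]
eef_rot: [-1.203, 1.244, -1.315]
ft_force: [0.9, -0.1, -2.4]
gripper_width: 0.255
```

Run:
```python
from m import *
for i in range(3): c=capture('scene');edges(c)
for z in((.02,.05),(.03,.06)):edges(c,zs=z,n=15)
go(.4788,.2238,.24,RY)
```

```text
edges mm [-54.3  -5.8  42.6] gaps+8 [48.47 48.39]
edges mm [-54.2  -5.8  42.9] gaps+8 [48.41 48.67]
edges mm [-54.3  -5.8  42.7] gaps+8 [48.52 48.49]
edges mm [-54.   -5.8  42.7] gaps+8 [48.19 48.49]
edges mm [-53.8  -6.   42.6] gaps+8 [47.85 48.58]
t 46.4 tcp [ 0.5191 -0.085   0.2399] F [ 0.39 -0.32 -3.5 ] yaw -4.94
move [-0.6075 -0.032  -0.1334] turn [ 0.0001 -0.001   0.0334]
```

Gap spacings now measure 48.3 and 48.5 mm. Put the block back on the table.

Emit:
jog_arm:
  plan:
    - [[1,-0.06,0,-0.01,0,0,0],[1,-0.14,-0.005,-0.03,0,0,0],[1,-0.22,-0.01,-0.05,0,0,0],[1,-0.3,-0.015,-0.065,0,0,0],[1,-0.36,-0.018,-0.08,0,0,0]]

```text
t: 46.9
eef_pos: [0.4939, 0.1008, 0.2389]
eef_rot: [-1.209, 1.249, -1.308]
ft_force: [0.2, -0.5, -1.9]
gripper_width: 0.259
```

Emit:
jog_arm:
  plan:
    - [[1,-0.08,-0.004,-0.02,0,0,0],[1,-0.16,-0.008,-0.035,0,0,0],[1,-0.22,-0.011,-0.048,0,0,0],[1,-0.247,-0.013,-0.053,0,0,0],[1,-0.247,-0.013,-0.053,0,0,0]]

```text
t: 47.4
eef_pos: [0.4782, 0.2257, 0.239]
eef_rot: [-1.21, 1.248, -1.306]
ft_force: [1.1, -0.4, -2.9]
gripper_width: 0.256
```

Emit:
jog_arm:
  plan:
    - [[1,-0.003,0.06,0,0,0,0],[1,-0.006,0.12,0,0,0,0],[1,-0.009,0.18,0,0,0,0],[1,-0.012,0.23,0,0,0,0],[1,-0.012,0.23,0,0,0,0]]

```text
t: 47.9
eef_pos: [0.4776, 0.2202, 0.1211]
eef_rot: [-1.214, 1.253, -1.312]
ft_force: [-0.7, -0.4, -1.8]
gripper_width: 0.252
```

Emit:
jog_arm:
  plan:
    - [[1,0,0,0,0,0,0],[1,0,0,0,0,0,0]]

```text
t: 48.1
eef_pos: [0.4803, 0.2237, 0.126]
eef_rot: [-1.205, 1.249, -1.311]
ft_force: [0.9, 0.1, -2.6]
gripper_width: 0.259
```

Run:
```python
from m import *
go(.4788,.2238,.1,RY)
```

```text
t 48.1 tcp [0.4803 0.2237 0.126 ] F [ 0.87  0.08 -2.56] yaw -4.97
move [-0.0027  0.052  -0.003 ] turn [-0.0011 -0.0014  0.0325]
```

Emit:
jog_arm:
  plan:
    - [[1,-0.001,0.02,0,0,0,0],[1,-0.002,0.04,0,0,0,0],[1,-0.0025,0.049,0,0,0,0],[1,-0.0025,0.049,0,0,0,0]]

```text
t: 48.5
eef_pos: [0.4787, 0.2234, 0.0992]
eef_rot: [-1.209, 1.25, -1.31]
ft_force: [-0.2, 0.0, -2.5]
gripper_width: 0.255
```

Emit:
jog_arm:
  plan:
    - [[1,0,0.001,0,0,0,0],[1,0,0.003,0,0,0,0],[1,0,0.003,0,0,0,0]]

```text
t: 48.8
eef_pos: [0.4793, 0.2238, 0.0988]
eef_rot: [-1.207, 1.249, -1.31]
ft_force: [-0.6, -0.2, -3.3]
gripper_width: 0.258
```

Emit:
jog_arm:
  plan:
    - [[1,0,0.001,0,0,0,0],[1,0,0.002,0,0,0,0],[1,0,0.002,0,0,0,0]]

```text
t: 49.1
eef_pos: [0.4794, 0.224, 0.0981]
eef_rot: [-1.207, 1.249, -1.31]
ft_force: [-0.6, 0.2, 1.1]
gripper_width: 0.253
```

Touching the table (Fz rose). Release, rise and retreat.

Emit:
jog_arm:
  plan:
    - [[0.3,0,0,0,0,0,0],[0,0,0,0,0,0,0],[-1,0,0,0,0,0,0],[-1,0,0,0,0,0,0],[-1,0,0,0,0,0,0]]

```text
t: 49.6
eef_pos: [0.4793, 0.2237, 0.0977]
eef_rot: [-1.207, 1.249, -1.31]
ft_force: [0.3, -0.3, 0.5]
gripper_width: 0.979
```

Emit:
jog_arm:
  plan:
    - [[-1,0,0,0,0,0,0],[-1,0.0015,-0.03,0,0,0,0],[-1,0.004,-0.09,0,0,0,0],[-1,0.008,-0.17,0,0,0,0],[-1,0.012,-0.25,0,0,0,0]]

```text
t: 50.1
eef_pos: [0.4788, 0.2243, 0.2251]
eef_rot: [-1.208, 1.249, -1.309]
ft_force: [1.6, 1.2, -0.4]
gripper_width: 1.002
```

Emit:
jog_arm:
  plan:
    - [[-1,0.1,-0.06,-0.08,0,0,0],[-1,0.2,-0.06,-0.16,0,0,0],[-1,0.28,-0.06,-0.2,0,0,0],[-1,0.28,-0.06,-0.2,0,0,0],[-1,0.28,-0.06,-0.2,0,0,0]]

```text
t: 50.6
eef_pos: [0.3661, 0.0922, 0.2614]
eef_rot: [-1.206, 1.249, -1.316]
ft_force: [1.0, -0.5, 0.3]
gripper_width: 0.998
```

Run:
```python
from m import *
print(sense()['t'],sense()['eef_pos'])
for i in range(3): c=capture('scene');edges(c)
t=capture('top');g=np.mean([cv2.cvtColor(capture('top')['image'],cv2.COLOR_BGR2GRAY).astype(np.float32) for i in range(6)],0)
Y=np.arange(-.13,.06,.0005);P=[]
for x in np.arange(-.018,.019,.003):
    q=np.array([proj(t,np.r_[rk(x,y),.085]) for y in Y],np.float32);P.append(cv2.remap(g,q[:,:1],q[:,1:],cv2.INTER_CUBIC)[:,0])
p=np.mean(P,0);G=np.gradient(p)
def ed(d,sg,w=.008):
    m=np.abs(Y-d)<w;gr=np.clip(sg*G[m],0,None);i=gr.argmax();s=slice(max(0,i-6),i+7);return (Y[m][s]*gr[s]).sum()/gr[s].sum()
E=[ed(-.103,-1)]+[ed(d,1) for d in(-.063,-.015,.033)]
print("stop face, div -y edges",np.round(E,4),"gap1",E[1]-E[0],"pitch",np.diff(E[1:]).round(4))
cv2.imwrite('pics/f2.png',cv2.resize(np.vstack([c['image'][110:260,220:420],t['image'][110:260,180:380]]),None,fx=2,fy=2,interpolation=2))
```

```text
50.6 [0.36610649 0.09224668 0.26137115]
edges mm [-54.2  -5.8  42.5] gaps+8 [48.38 48.36]
edges mm [-54.2  -5.8  42.7] gaps+8 [48.46 48.51]
edges mm [-54.2  -5.9  42.7] gaps+8 [48.36 48.6 ]
stop face, div -y edges [-0.1009 -0.0621 -0.014   0.0342] gap1 0.03885097615006971 pitch [0.0481 0.0482]
```

View pics/f2.png

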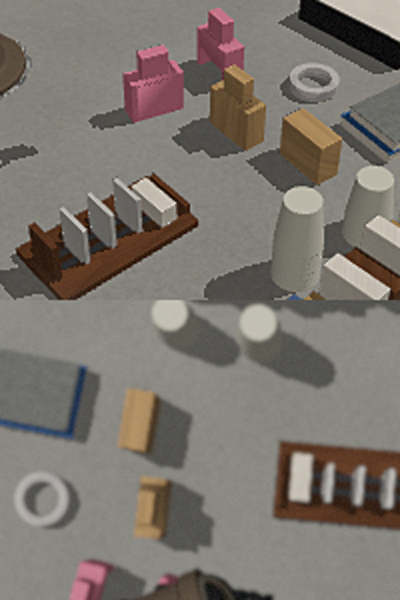

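The gauge stands upright and free on the table, at (238,107) scene / (152,507) top. The rack and all bystanders look undisturbed. Handing in.

```bash
python3 -c "
from plant import robot,sense
print(sense()['ft_force'],sense()['t']);robot.close_job()"
```

```text
[-0.53259097 -0.44355574 -0.15536173] 51.1
the job is handed in; nothing more can be done
```

I gauged all three gaps in order, then stood the block upright on the table, clear of the sorter, let go and handed the job in at 51.1 s. No verdict was reported.

- **Gap 3 redone:** On the first pass the block leaned about 3° in the grip, and div2 to div3 measured 49.5–49.9 mm against a limit of 50. I re-gripped it and tilted the tool to bring the block upright. I then nudged div3 back with the block's flat face (not the fingers) and gauged gap 3 again. If step 3 did not count the first time, it should have counted on this second pass.
- **Final divider spacing:** The target is 48 mm within 2 mm. div1 to div2 measured 48.1–48.5 mm and div2 to div3 48.2–48.6 mm, with both camera views agreeing.
- **Gap 1 (least certain):** The top view reads 38.9 mm, but the stop's edge is low in contrast. The full-width 40 mm block fitted in it, so I take it as about 40 mm. When I gauged gap 2, the block touched div1 about 0.7 mm beyond its place. It was gauged with the leaning block, so it could be slightly wide.
- **Forces:** The highest side press when seating the block was about 4.7 N on the stop and 4.2 N on a divider, and the highest downward push was about 18 N. In the second gap-3 seating, the 4.2 N side press was close to the 4.5 N that moves div2. The camera showed div2 had not shifted.
- **Bystanders:** In the last picture the tall and low cups, plain block, tape, books and cards all look undisturbed. The glue bottle and bowl were outside that crop, and the arm did not work near them.

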